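Unscrew the fume extractor's trap cartridge and clamp it in the cleaning cradle

ROBOT

A 6-joint arm with a two-finger parallel gripper is mounted at the origin on the work surface. World frame = base frame: x ahead of the robot, y to its left, z up, the work surface at z = 0. Lengths are in m, angles in rad, forces in N, time in s.
With the tool pointing down it reaches from about 0.325 to 0.925 m from the base axis. Payload 3.1 kg.
Tool frame: the origin (TCP) lies on the centre line of the jaws, within the pads' length; the fingertips stand 8 mm ahead of it and the grasp point (between the pads) lies 11 mm behind it; z points along the fingers, x is the direction in which the jaws open and shut, and the axes are right-handed (so a half turn about z gives the same grasp; the last joint's range is limited). The gripper opens to 85 mm and grips with 20 to 120 N. Pads are 22 mm wide; open, the fingers measure 114 mm over their backs; the gripper's body (76 mm by 85 mm) begins 54 mm behind the grasp point. The pads swing forward as they close: fully open they stand 13 mm farther back than shut.
Start: joints at [1.104, 0.217, 1.613, -0, 1.311, -0.112], TCP at [0.217, 0.586, 0.239] pointing down, gripper open.
Joint ranges: [-2.75, 2.75], [-0.78, 2.1], [0.31, 2.55], [-1.13, 4.27], [0.13, 2.63], [-2.58, 2.58]. Speed limits (rad/s): [2.79, 2.79, 3.14, 3.14, 3.14, 3.14].

INTERFACE

Orientations are given as a 3x3 rotation matrix whose columns are the frame's x, y, z axes.
In Python, from bench import sensors, cams, r gives the robot as it stands. The module is installed in compiled form; this text tells all that it offers.
- The arm moves only by the tool jog_arm, never from a script. Its argument "plan" is a list that holds one entry, the list of rows, each a list of 5 numbers: the shift along the world's x, y, z in cm, then the turn about the world's z in rad, then the opening, from 0 (shut) to 1 (fully open). In form: [[[dx, dy, dz, roll, claw], ...]]. A call has 1 to 20 rows; each row shifts and turns the pose as measured when the row begins; what a row does not reach is not made up. A row lasts 1/8 s, in which the tool goes at most 62.5 mm and 10.7 degrees, less where a joint would pass 70% of its speed; a pose out of reach is approached as far as the arm can. A call is refused whole if a number of a shift passes 6.25 or a number of a turn 0.188, either way. A call with a gripper value outside its range is refused whole. The fingers move at their own pace and stop on an object; the grip force is fixed at half the most. Time passes only in rows, so rows that do not move let the fingers close. It gives the time, the measured TCP pose, the force and the opening at its end, in the units of the state.
- sensors.get_state(): the state, without advancing time (a new reading comes with each control period).
- cams.read_camera(name): name is "scene" or "top" or "wrist"; returns the picture (480x640x3 uint8, red, green, blue); there is no depth.
- cams.camera_params(name): a dict with "camera_matrix" (3x3 intrinsics, pixels), "view" (4x4, takes a point from world to camera coordinates); the wrist camera has in their place "hand_eye" (4x4, takes a point from camera to tool coordinates, whose origin is the TCP and whose axes are the tool frame's). Camera axes: x right, y down, z forward; pixel columns grow to the right and rows downward; lengths in m; the calibration is good to about 2 mm. The wrist camera is an equidistant fisheye: a pixel r from the principal point sees the ray r / f radians off the axis. A picture is of the moment at which its call begins: read the wrist's pose just before it. camera_params takes no time and is no camera call.
- r.hand_in(): hands the job in, once; it reports no verdict.
The state is a dict: "time": time; "qpos": joint angles; "dq": joint speeds; "tau": joint torques, N m; "tool_pos": TCP position; "eef_rot": TCP orientation; "force": force on the tool from outside, world axes, zero at the start; "wrist_torque": the same for the moment, N m; "grip_width": finger opening in m.
Only numpy, scipy, OpenCV 4.12 (cv2) and the standard library are available. Lean on these libraries where they do the work, as an engineer would, in place of code of your own. Each camera call takes 0.05 s, during which the arm holds its last target.

TASK

Unscrew the orange-headed trap cartridge from the front of the fume extractor (anticlockwise as you face its head, taking fresh grips until you feel the thread let go) and draw it straight out. Lay its silver barrel along the whole V of the cleaning cradle, the head overhanging the end that faces the robot, let go, and swing the red strap over until it lies on the barrel. Do not drop the cartridge onto the bench, and leave the flux bottle and solder spool where they stand.

Things in the scene. Friction and masses are not known exactly. Their poses are not given: they have to be found in the camera images.
- extractor: fume extractor, a fixed cream box: 120 deep, 160 wide, 132 mm high. Origin on the bench under the port's mouth; the box begins 30 mm behind it; axes as the port's. The port's thread: single start, 12 mm lead (out 3 mm per quarter turn), 1 to 4 mm end play. The thread lets go after 0.4 to 0.65 turn from home; where exactly is hidden and varies. Turning on does no harm.
- port (a point): centre of the port's mouth, an aluminium tube (outer radius 27, inner 17.5 mm) that stands 30 mm proud of the box; 105 mm above the bench. x level INTO the extractor along the port's axis (draw out along -x), y left as one faces the port, z up. Unscrewing moves the head's top towards +y. Test by a gentle pull (under 10 N): held, it stops within 4 mm; free, it slides out.
- cartridge_head (a point): centre of the cartridge's head, on its axis; x runs from head to nose (into the port at first). Head: orange octagonal prism, 46 mm across flats, 24 mm long (x -12 to 12). At the start it is fully screwed in, the head's centre 16 mm outside the mouth, two flats upright (facing port +y and -y); each eighth of a turn brings flats upright again.
- cartridge: the loose trap cartridge, about 220 g; origin and axes as cartridge_head. Behind the head: smooth aluminium barrel, diameter 32 mm (x 12 to 52), dark nose, diameter 17 mm (x 52 to 84), one brass lug at x = 72 reaching 14 mm from the axis (it runs in the thread). Centre of mass near x = 30 mm. Clear of the port when drawn out by 72 mm.
- seat (a point): in the fixed cradle's V: the point on the axis of a barrel lying in it, half-way along, 72 mm above the bench. x along the V (30 mm long, x -15 to 15), z up. 90 degree steel V, its edges 24 mm either side, level with the axis. Right place: cartridge x along this x, head's centre 34 mm out on the -x side (the end that faces the robot), where the head overhangs.
- cradle: the fixed cleaning cradle; origin on the bench under the seat, axes as the seat's. Black base 12 mm high, x -50 to 60, y -50 to 50 mm. The strap's two posts stand at y = 32 to 40, x = -5 to 17 mm, up to 96 mm above the bench.
- strap_pivot (a point): hinge axis of the strap, fixed on the cradle, at x = 6, y = 36, z = 20 mm from the seat; axes as the seat's. The strap swings in the plane x = 6 mm.
- strap_tip (a point): middle of the black pad at the free end of the strap, 46 mm from the pivot. The strap is a red bar 12 mm wide, 8 mm thick, reaching 54 mm from the pivot; the pad (24 x 16 x 8 mm) is at its end.
- strap (a joint): angle of the strap (rad): 0 when it lies level, towards -y of the seat, with its underside just on the barrel; 1.57 upright; it starts thrown back beyond upright (2.2 to 2.5; stop at 2.55), leaning to +y. A stiff hinge (0.04 N m) that stays where it is left; about 1 N at the pad moves it. With nothing in the V it would go on to -0.12.
- flux: flux bottle, amber, 34 mm in diameter, 70 mm high, loose; origin under its centre. Bystander.
- spool: grey solder spool standing on end, 54 mm in diameter, 35 mm high, loose; origin under its centre. Bystander.
- iron_stand: fixed soldering-iron stand with a blue-handled iron, about 150 x 90 x 110 mm; origin under its centre. Bystander.
There are look-alikes about, which are no part of the job. What is meant by the cartridge is not blue, and is the smaller of those in its own colour.

How it is judged:
By the outcome, as a careful person would: the job done as asked, in the order asked, and still so for the second after the job is handed in, with the robot touching nothing.
It also fails if it takes over 72 s, if anything falls off the work surface, if the arm or the gripper's body presses on something with over 40 N, if the wrist force passes 120 N, or if a joint passes its speed limit or range.

## Working session

There is one attempt and no reset: what is moved stays moved. The work goes in short steps, Python scripts to look and compute and a tool call to move; the robot and the scene stay as the last step left them, time stands still between calls to the robot, and variables do not carry over. Pictures are saved under pics/ and viewed, and the job is handed in when it is done.

Besides the shell and the picture viewer there is one more tool, called as name([rows], argument=value, ...), one row to a line, values as JSON. jog_arm: Moves the arm, as the interface text tells. Its arguments: {"type":"object","properties":{"plan":{"type":"array","items":{"type":"array","items":{"type":"array","items":{"type":"number"}}}}},"required":["plan"]}

```bash
mkdir -p pics; ls; cat > h.py <<'E'
import numpy as np, cv2
from bench import sensors, cams, r
def snap(n,f):
    s=sensors.get_state(); im=cams.read_camera(n); cv2.imwrite(f'pics/{f}.png',im[:,:,::-1]); return s,im
E
python3 - <<'E'
from h import *
for n in ['scene','top','wrist']:
    s,_=snap(n,n+'0'); print(n,cams.camera_params(n))
print(s)
E
```

```text
pics
scene {'camera_matrix': array([[513.95514683,   0.        , 313.93904758],
       [  0.        , 513.95514683, 233.94749973],
       [  0.        ,   0.        ,   1.        ]]), 'view': array([[ 0.58151165,  0.81340563,  0.01467942, -0.31763614],
       [ 0.60668881, -0.42156506, -0.67395221, -0.24794347],
       [-0.54200819,  0.4008169 , -0.73862909,  1.39197585],
       [ 0.        ,  0.        ,  0.        ,  1.        ]])}
top {'camera_matrix': array([[484.05446623,   0.        , 319.03947408],
       [  0.        , 484.05446623, 239.0450196 ],
       [  0.        ,   0.        ,   1.        ]]), 'view': array([[-0.01765914, -0.99971718, -0.01592873,  0.01504962],
       [-0.98933347,  0.01977521, -0.14431987,  0.52928316],
       [ 0.14459405,  0.01321026, -0.98940288,  0.88081877],
       [ 0.        ,  0.        ,  0.        ,  1.        ]])}
wrist {'camera_matrix': array([[371.64829954,   0.        , 312.19512731],
       [  0.        , 371.64829954, 238.65483331],
       [  0.        ,   0.        ,   1.        ]]), 'hand_eye': array([[ 9.99999685e-01, -7.69820124e-04
[... 372 characters left out ...]
2856e+00, -1.47382032e-05,
        1.31132770e+00, -1.12186870e-01]), 'dq': array([ 0.00116649, -0.00102229, -0.00283305, -0.0009842 , -0.0028854 ,
       -0.00214091]), 'tau': array([-2.90371254e-04, -3.98078406e+01, -3.04968774e+01, -1.17330246e-04,
        4.24341095e-03, -7.08269241e-06]), 'tool_pos': array([0.21675611, 0.58540969, 0.23805989]), 'eef_rot': array([[ 3.47388148e-01,  9.37720889e-01, -1.00422409e-03],
       [ 9.37718736e-01, -3.47389518e-01, -2.02348733e-03],
       [-2.24632326e-03, -2.38744228e-04, -9.99997449e-01]]), 'force': array([ 0.17434524, -0.65449819,  0.54200785]), 'wrist_torque': array([ 0.03765131,  0.05439234, -0.006168  ]), 'grip_width': 0.08532705369369917}
```

View pics/scene0.png

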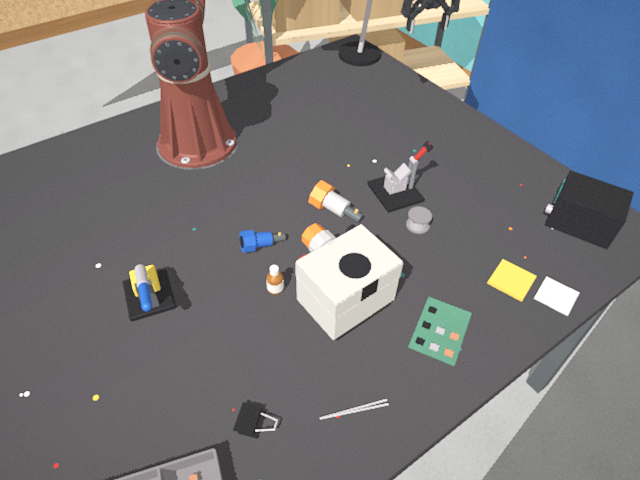

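View pics/top0.png

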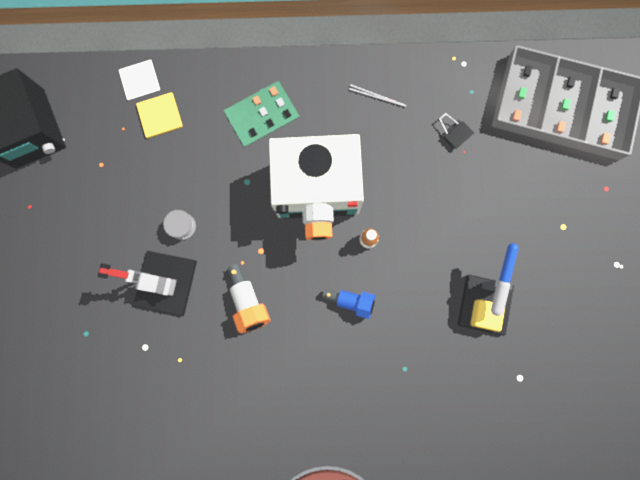

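View pics/wrist0.png

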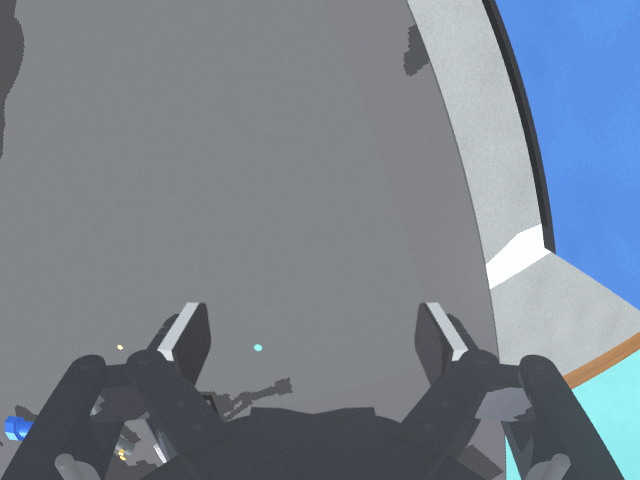

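```bash
python3 - <<'E'
import cv2
t=cv2.imread('pics/top0.png'); s=cv2.imread('pics/scene0.png')
def c(im,x,y,w,h,k,n): cv2.imwrite(f'pics/{n}.png',cv2.resize(im[y:y+h,x:x+w],None,fx=k,fy=k,interpolation=cv2.INTER_CUBIC))
c(t,260,125,130,100+20,6,'c1'); c(t,90,200,130,120,6,'c2'); c(s,290,210,130,100,6,'c3'); c(s,360,130,90,90,6,'c4')
E
```

```text
(no output)
```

View pics/c1.png

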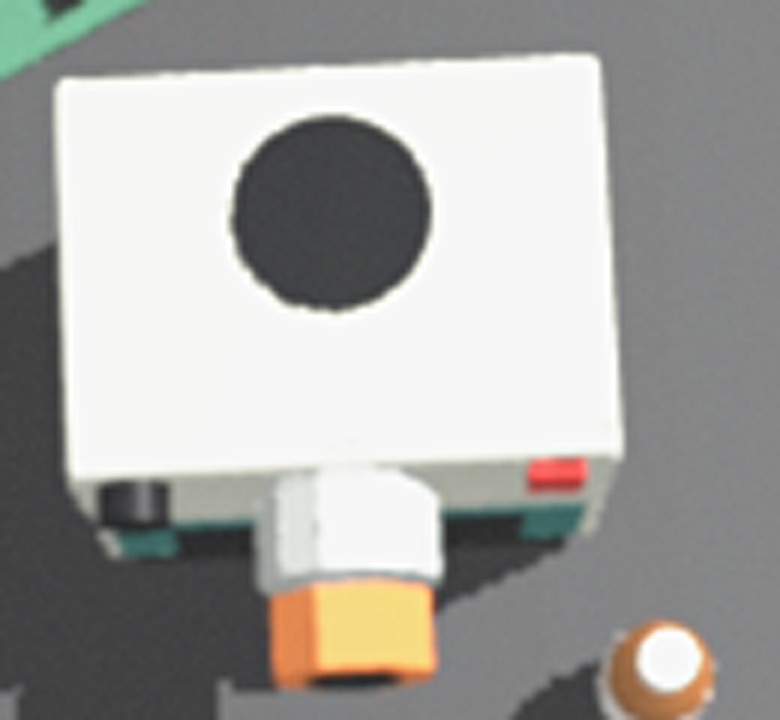

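View pics/c2.png

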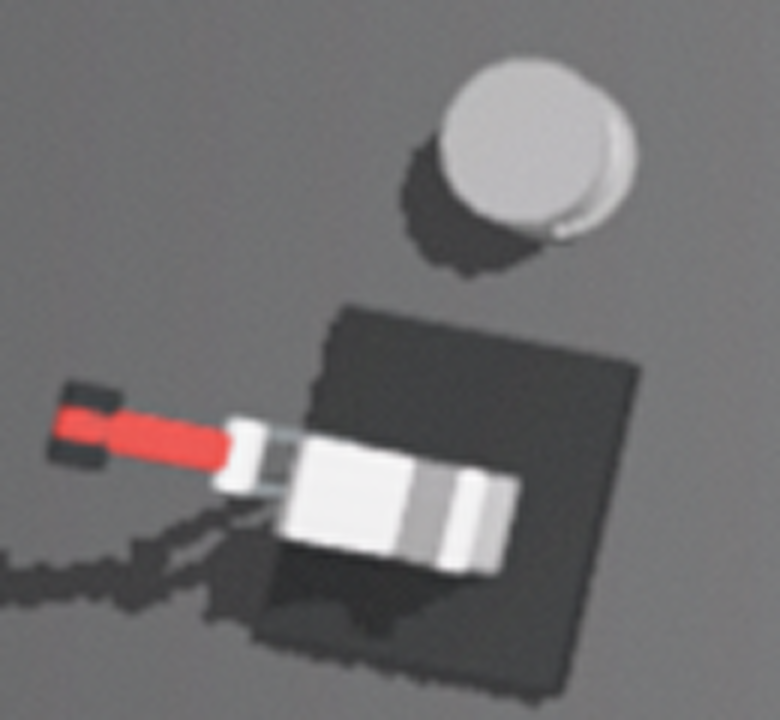

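View pics/c3.png

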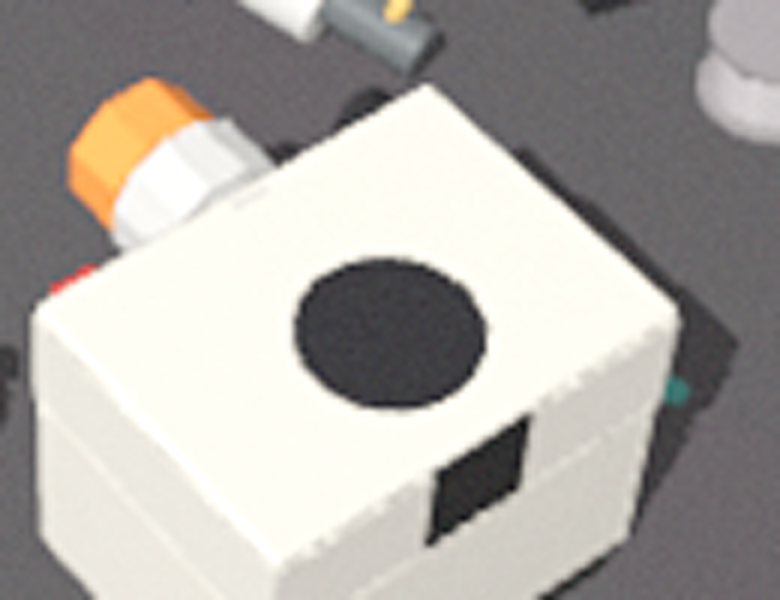

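View pics/c4.png

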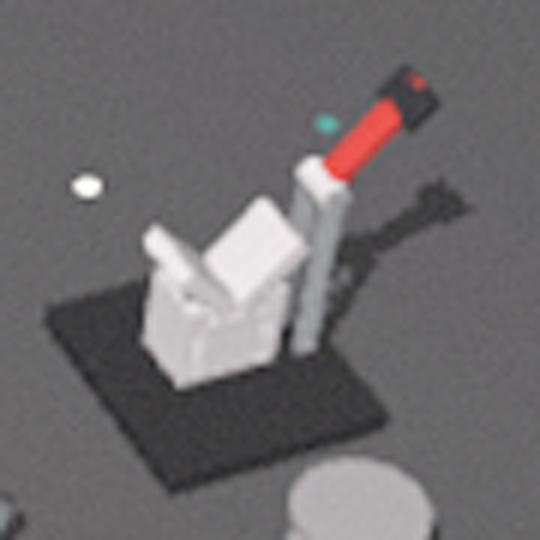

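```bash
cat >> h.py <<'E'
P={}
for _n in ['top','scene']:
    _p=cams.camera_params(_n); P[_n]=_p['camera_matrix']@_p['view'][:3]
def proj(n,X):
    h=np.c_[X,np.ones(len(X))]@P[n].T; return h[:,:2]/h[:,2:]
def tri(a,b):
    X=cv2.triangulatePoints(P['top'],P['scene'],np.array(a,float).reshape(2,1),np.array(b,float).reshape(2,1)); return (X[:3]/X[3]).ravel()
def wz(n,uv,z):
    A=P[n]; M=np.c_[A[:,0],A[:,1],A[:,2]*z+A[:,3]]
    r_=np.linalg.solve(M,[uv[0],uv[1],1]); return np.array([r_[0]/r_[2],r_[1]/r_[2],z])
E
cat > m.py <<'E'
from h import *
from scipy.optimize import least_squares
def c(o,k,p): return np.array(o)+(np.array(p)+.5)/k-.5
T=[c((260,125),6,p) for p in [(57,80),(598,55),(622,455),(72,480)]]
S=[c((290,210),6,p) for p in [(680,318),(275,572),(35,312),(430,88)]]
for a,b in zip(T,S): print(tri(a,b).round(4))
L=np.array([[150,80,132],[150,-80,132],[30,-80,132],[30,80,132]])/1e3
def tr(p,L): 
    cs,sn=np.cos(p[2]),np.sin(p[2]); return np.c_[p[0]+cs*L[:,0]-sn*L[:,1],p[1]+sn*L[:,0]+cs*L[:,1],L[:,2]+(p[3] if len(p)>3 else 0)]
def fit(L,T,Lt,S,Ls,x0):
    f=lambda p: np.r_[(proj('top',tr(p,Lt))-T).ravel(),(proj('scene',tr(p,Ls))-S).ravel()]
    r=least_squares(f,x0); return r.x,f(r.x)
for x0 in [[.5,0,0],[.5,0,0,0]]:
    p,e=fit(L,T,L,S,L,x0); print('extractor',p.round(4),np.abs(e).max().round(2))
T2=[c((90,200),6,p) for p in [(345,305),(640,370),(562,705),(255,638)]]
S2=[c((360,130),6,p) for p in [(45,315),(172,492),(388,420)]]
print([wz('top',t,.012).round(4) for t in T2]); print([wz('scene',t,.012).round(4) for t in S2])
E
python3 m.py
```

```text
[0.7    0.09   0.1267]
[ 0.7036 -0.0699  0.127 ]
[ 0.5835 -0.0727  0.1266]
[0.5796 0.0869 0.1276]
extractor [0.5519 0.0053 0.0252] 1.54
extractor [ 0.5516  0.0062  0.0247 -0.0051] 1.02
[array([0.5176, 0.3427, 0.012 ]), array([0.4944, 0.2456, 0.012 ]), array([0.3873, 0.2686, 0.012 ]), array([0.4103, 0.3681, 0.012 ])]
[array([0.3966, 0.2689, 0.012 ]), array([0.5049, 0.2439, 0.012 ]), array([0.5236, 0.3423, 0.012 ])]
```

jog_arm([
  [[1.8,-4.9,0.2,0.035,1],[1.8,-4.9,0.2,0.035,1],[1.8,-4.9,0.2,0.035,1],[1.8,-4.9,0.2,0.035,1],[1.8,-4.9,0,0.035,1],[1.8,-4.9,0,0.035,1],[1.8,-4.9,0,0.035,1],[1.8,-4.9,0,0.035,1],[1.8,-4.9,0,0.035,1],[1.8,-4.9,0,0.035,1],[1.8,-4.9,0,0.03,1],[1.8,-4.0,0,0,1],[0,0,0,0,1]],
])

```text
time: 1.78
tool_pos: [0.4342, -0.0127, 0.2432]
eef_rot: [[-0.041, 0.999, 0.003], [0.999, 0.041, -0.004], [-0.004, 0.003, -1.0]]
force: [-0.2, 0.9, -0.5]
grip_width: 0.0851
```

```bash
python3 - <<'E'
from h import *
s,_=snap('wrist','w1'); print(s['time'],s['tool_pos'],s['eef_rot'].round(3),s['force'])
E
```

```text
1.775 [ 0.43423189 -0.01274227  0.24315484] [[-0.041  0.999  0.003]
 [ 0.999  0.041 -0.004]
 [-0.004  0.003 -1.   ]] [-0.18348353  0.86651766 -0.53631476]
```

View pics/w1.png

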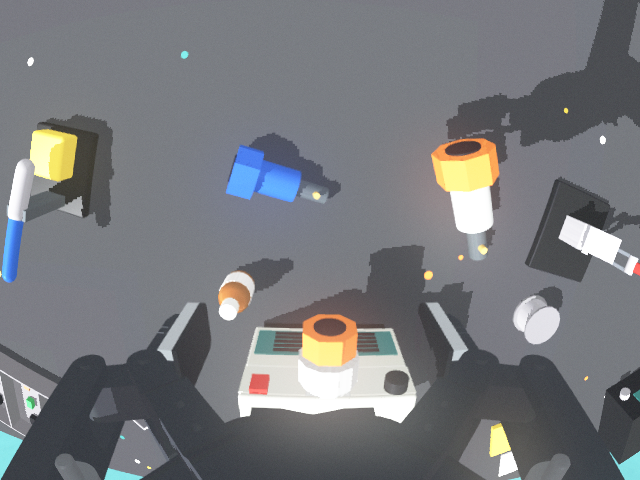

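```bash
python3 - <<'E'
import cv2
t=cv2.imread('pics/w1.png')
def c(im,x,y,w,h,k,n): cv2.imwrite(f'pics/{n}.png',cv2.resize(im[y:y+h,x:x+w],None,fx=k,fy=k,interpolation=cv2.INTER_CUBIC))
c(t,230,300,200,120,4,'c5'); c(t,500,160,140,190,3,'c6')
E
```

```text
(no output)
```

View pics/c5.png

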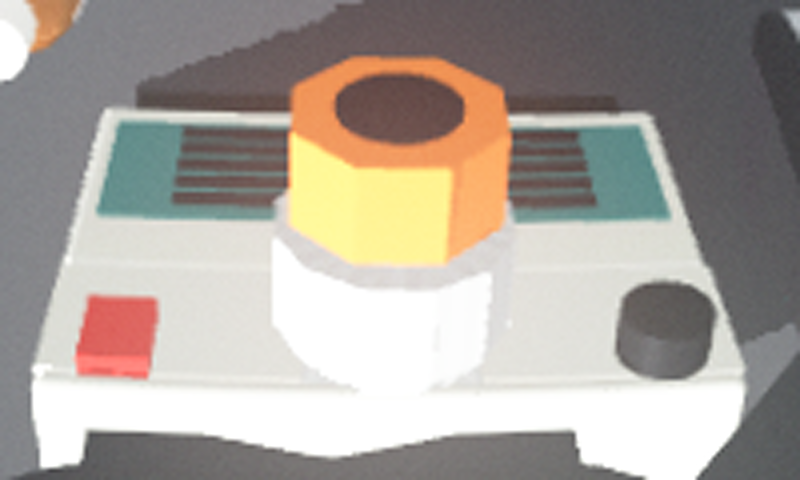

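View pics/c6.png

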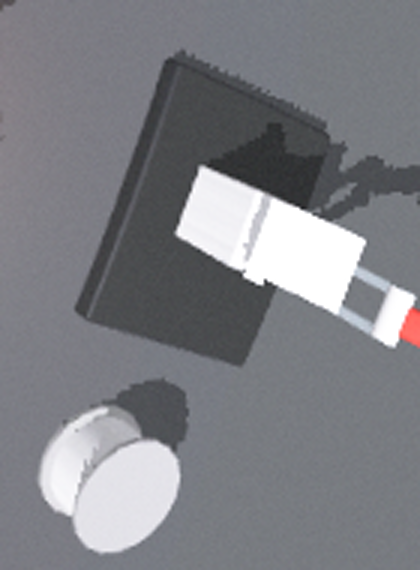

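```bash
cat >> h.py <<'E'
W=cams.camera_params('wrist'); WK=W['camera_matrix']; HE=W['hand_eye']
def wproj(s,X):
    T=np.eye(4); T[:3,:3]=s['eef_rot']; T[:3,3]=s['tool_pos']
    C=np.linalg.inv(T@HE); v=X@C[:3,:3].T+C[:3,3]
    th=np.arctan2(np.hypot(v[:,0],v[:,1]),v[:,2]); ph=np.arctan2(v[:,1],v[:,0]); f=WK[0,0]
    return np.c_[WK[0,2]+f*th*np.cos(ph),WK[1,2]+f*th*np.sin(ph)]
def wray(s,uv):
    d=np.array(uv,float)-WK[:2,2]; r0=np.hypot(*d); th=r0/WK[0,0]
    v=np.r_[d/r0*np.sin(th),np.cos(th)]
    T=np.eye(4); T[:3,:3]=s['eef_rot']; T[:3,3]=s['tool_pos']; T=T@HE
    return T[:3,3],T[:3,:3]@v
def wz_w(s,uv,z):
    o,d=wray(s,uv); return o+d*(z-o[2])/d[2]
def rays(L):
    A=np.zeros((3,3));b=np.zeros(3)
    for o,d in L:
        M=np.eye(3)-np.outer(d,d); A+=M; b+=M@o
    return np.linalg.solve(A,b)
def c(o,k,p): return np.array(o)+(np.array(p)+.5)/k-.5
def tr(p,L):
    cs,sn=np.cos(p[2]),np.sin(p[2]); return np.c_[p[0]+cs*L[:,0]-sn*L[:,1],p[1]+sn*L[:,0]+cs*L[:,1],L[:,2]+(p[3] if len(p)>3 else 0)]
E
python3 - <<'E'
from h import *
from scipy.optimize import least_squares
import pickle
s=sensors.get_state(); pickle.dump(s,open('s1.pkl','wb'))
uv=np.array([c((230,300),4,p) for p in [(355,57),(435,57),(503,92),(510,130),(450,168),(357,165),(290,133),(292,93),(443,265),(352,263),(505,230),(290,205)]])
a,b=23e-3,9.5e-3
# image right=+y, image down on face = up
V=[(-b,-a),(b,-a),(a,-b),(a,b),(b,a),(-b,a),(-a,b),(-a,-b)]
L=np.array([(-.028,y,z) for y,z in V]+[(-.004,b,a),(-.004,-b,a),(-.004,a,b),(-.004,-a,b)])
f=lambda p:(wproj(s,tr(p,L))-uv).ravel()
r1=least_squares(f,[.55,0,0,.105]); print(r1.x.round(4)); print(r1.fun.reshape(-1,2).round(1))
# cradle base corners at z=.012
for p in [(172,60),(80,312),(243,365),(328,135)]:
    print(wz_w(s,c((500,160),3,p),.012).round(4))
# box top front corners
for p in [(35,372),(743,375)]: print('box',wz_w(s,c((230,300),4,p),.132).round(4))
E
```

```text
[0.5511 0.006  0.0087 0.1019]
[[-0.2 -0. ]
 [ 0.5  0.5]
 [-0.4 -0.7]
 [ 0.   1. ]
 [ 0.2  0.1]
 [ 0.   0.4]
 [ 0.5 -0.9]
 [ 0.5 -2.1]
 [-0.1 -0.7]
 [ 0.1 -0.6]
 [-1.2 -1. ]
 [-0.1  4.2]]
[0.3888 0.2685 0.012 ]
[0.4928 0.2454 0.012 ]
[0.5165 0.3463 0.012 ]
[0.4105 0.3672 0.012 ]
box [ 0.578  -0.0713  0.132 ]
box [0.5744 0.0846 0.132 ]
```

```bash
python3 - <<'E'
from h import *
import cv2
C=np.linalg.inv(HE)
for zt in [-.013,-.005,0.,.008]:
    X=np.array([(sx*.0425,sy*.011,zt) for sx in(-1,1) for sy in (-1,1)]+[(-.057,.011,zt),(-.057,-.011,zt)])
    v=X@C[:3,:3].T+C[:3,3]; th=np.arctan2(np.hypot(v[:,0],v[:,1]),v[:,2]); ph=np.arctan2(v[:,1],v[:,0])
    print(zt,np.c_[WK[0,2]+WK[0,0]*th*np.cos(ph),WK[1,2]+WK[0,0]*th*np.sin(ph)].round(0).tolist())
t=cv2.imread('pics/w1.png')[290:400,80:240]; cv2.imwrite('pics/c7.png',cv2.resize(t,None,fx=5,fy=5))
E
```

```text
-0.013 [[204.0, 306.0], [211.0, 353.0], [426.0, 306.0], [419.0, 353.0], [178.0, 351.0], [170.0, 305.0]]
-0.005 [[209.0, 297.0], [215.0, 343.0], [420.0, 296.0], [414.0, 342.0], [184.0, 341.0], [176.0, 296.0]]
0.0 [[212.0, 292.0], [218.0, 336.0], [417.0, 291.0], [411.0, 336.0], [187.0, 335.0], [180.0, 291.0]]
0.008 [[217.0, 284.0], [222.0, 327.0], [413.0, 283.0], [407.0, 327.0], [192.0, 326.0], [186.0, 283.0]]
```

View pics/c7.png

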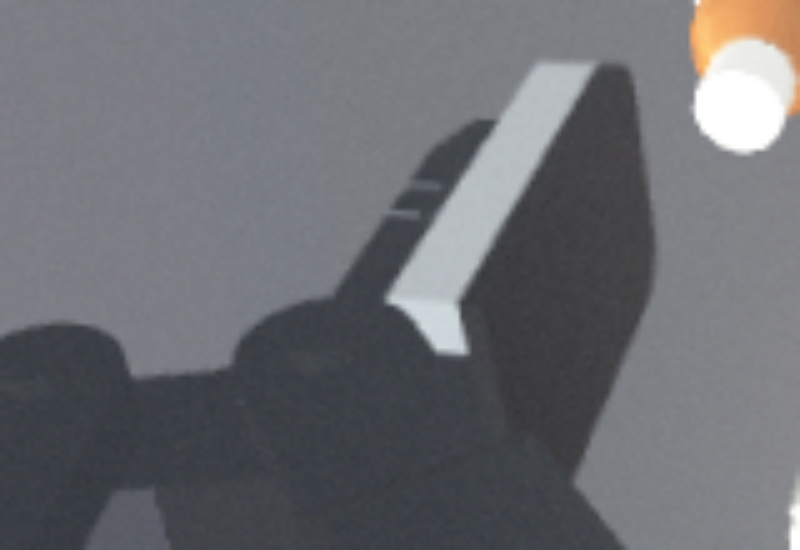

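jog_arm([
  [[3.4,-0.1,-3.5,-0.017,1],[3.3,-0.1,-3.5,0,1],[3.3,-0.2,-3.5,0,1],[0,0,0,0,1]],
])

```text
time: 2.33
tool_pos: [0.5342, -0.01, 0.1351]
eef_rot: [[-0.029, 1.0, 0.002], [1.0, 0.029, -0.001], [-0.001, 0.002, -1.0]]
force: [-0.5, 0.3, 0.5]
grip_width: 0.0857
```

```bash
cat > look.py <<'E'
from h import *
import sys,pickle
n=sys.argv[1]; s,im=snap('wrist',n); pickle.dump(s,open(f'pics/{n}.pkl','wb'))
print(round(s['time'],2),s['tool_pos'].round(4),'yaw',np.arctan2(s['eef_rot'][1,0],s['eef_rot'][0,0]).round(3)-1.5708,s['eef_rot'][:,2].round(3),s['force'].round(1),s['grip_width'].round(4))
if len(sys.argv)>2:
    x,y,w,h,k=map(int,sys.argv[2:7]); cv2.imwrite(f'pics/{n}.png',cv2.resize(im[y:y+h,x:x+w,::-1],None,fx=k,fy=k,interpolation=cv2.INTER_CUBIC))
E
python3 look.py w2
```

```text
Traceback (most recent call last):
  File "look.py", line 4, in <module>
    print(round(s['time'],2),s['tool_pos'].round(4),'yaw',np.arctan2(s['eef_rot'][1,0],s['eef_rot'][0,0]).round(3)-1.5708,s['eef_rot'][:,2].round(3),s['force'].round(1),s['grip_width'].round(4))
                                                                                                                                                                         ^^^^^^^^^^^^^^^^^^^^^
AttributeError: 'float' object has no attribute 'round'
```

View pics/w2.png

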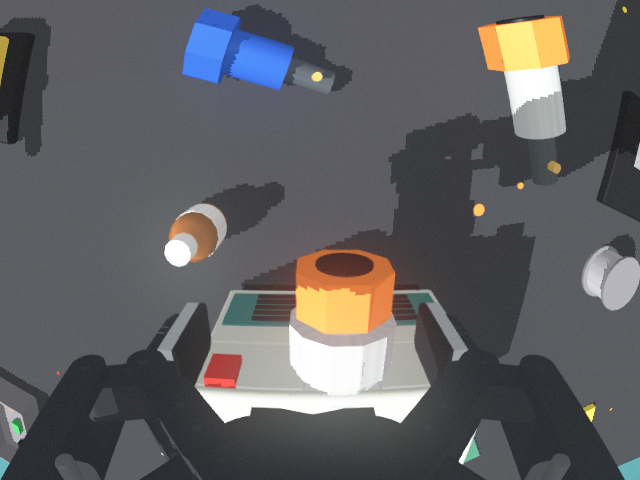

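```bash
sed -i "s/s\['grip_width'\].round(4)/round(s['grip_width'],4)/" look.py; python3 - <<'E'
import cv2
t=cv2.imread('pics/w2.png')[235:400,270:420]; cv2.imwrite('pics/c8.png',cv2.resize(t,None,fx=5,fy=5,interpolation=cv2.INTER_CUBIC)[:600])
E
```

```text
(no output)
```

View pics/c8.png

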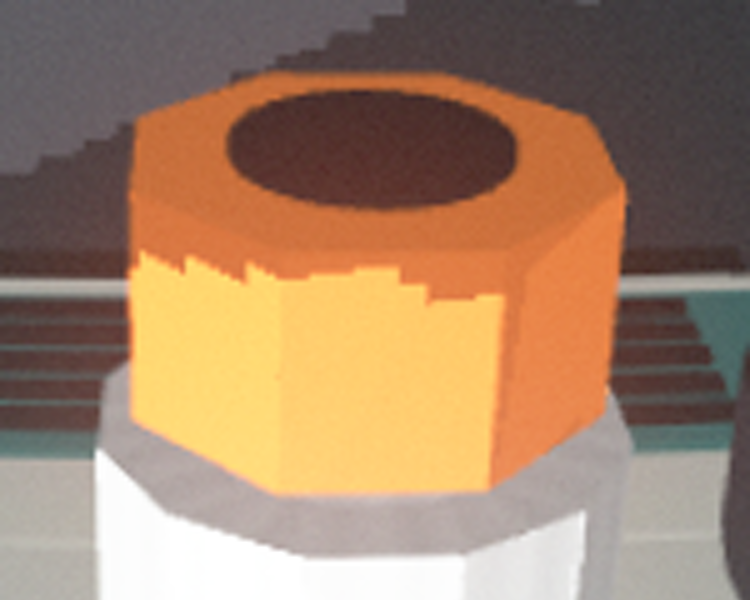

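```bash
python3 - <<'E'
from h import *
from scipy.optimize import least_squares
import pickle
s1=pickle.load(open('s1.pkl','rb')); s2=sensors.get_state()
uv1=np.array([c((230,300),4,p) for p in [(355,57),(435,57),(503,92),(510,130),(450,168),(357,165),(290,133),(292,93),(443,265),(352,263),(505,230)]])
uv2=np.array([c((270,235),5,p) for p in [(275,72),(445,73),(588,118),(626,185),(515,250),(283,250),(133,190),(135,122),(490,490),(275,493),(605,412),(132,415)]])
a,b=23e-3,9.5e-3
V=[(-b,-a),(b,-a),(a,-b),(a,b),(b,a),(-b,a),(-a,b),(-a,-b)]
L=np.array([(-.028,y,z) for y,z in V]+[(-.004,b,a),(-.004,-b,a),(-.004,a,b),(-.004,-a,b)])
f2=lambda p:(wproj(s2,tr(p,L))-uv2).ravel()
f=lambda p:np.r_[f2(p),(wproj(s1,tr(p,L[:11]))-uv1).ravel()]
for g in (f2,f):
    r1=least_squares(g,[.55,0,0,.105],loss='soft_l1'); print(r1.x.round(4)); print(np.abs(g(r1.x)).max())
E
```

```text
[0.5512 0.0048 0.0253 0.1067]
1.7447619665430807
[0.5528 0.0057 0.0285 0.1026]
2.6510292374053392
```

jog_arm([
  [[0,-0.9,0,0,1],[0,-0.1,-1.0,0,1],[0,0,-1.0,0,1],[0,0,0,0,1]],
])

```text
time: 2.88
tool_pos: [0.5347, -0.0195, 0.1211]
eef_rot: [[-0.031, 0.999, 0.013], [1.0, 0.031, -0.002], [-0.003, 0.013, -1.0]]
force: [0.4, -0.3, 0.1]
grip_width: 0.0858
```

```bash
python3 look.py w3 150 230 340 200 2
```

```text
2.88 [ 0.5347 -0.0195  0.1211] yaw 0.031200000000000117 [ 0.013 -0.002 -1.   ] [ 0.4 -0.3  0.1] 0.0858
```

View pics/w3.png

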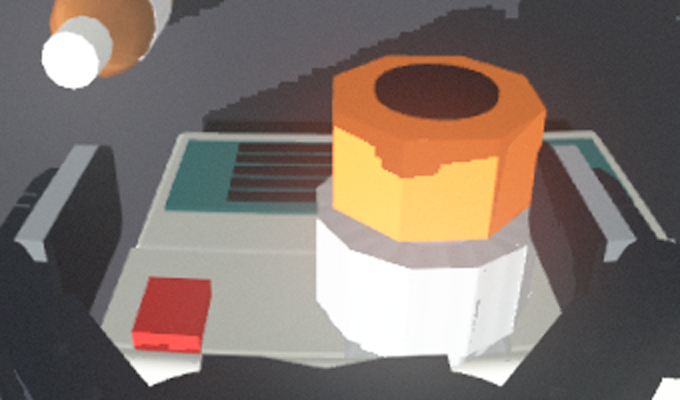

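jog_arm([
  [[0,0,-0.8,0,1],[0,0,-0.8,0,1],[0,0.05,-0.6,0,1],[0,0.05,-0.6,0,1]],
])

```text
time: 3.42
tool_pos: [0.5374, -0.0132, 0.097]
eef_rot: [[-0.028, 0.999, 0.018], [1.0, 0.028, 0.01], [0.009, 0.018, -1.0]]
force: [0.6, 3.0, 4.5]
grip_width: 0.0852
```

```bash
python3 look.py w4 150 230 340 200 2
```

```text
3.42 [ 0.5374 -0.0132  0.097 ] yaw 0.028200000000000003 [ 0.018  0.01  -1.   ] [0.6 3.  4.5] 0.0852
```

View pics/w4.png

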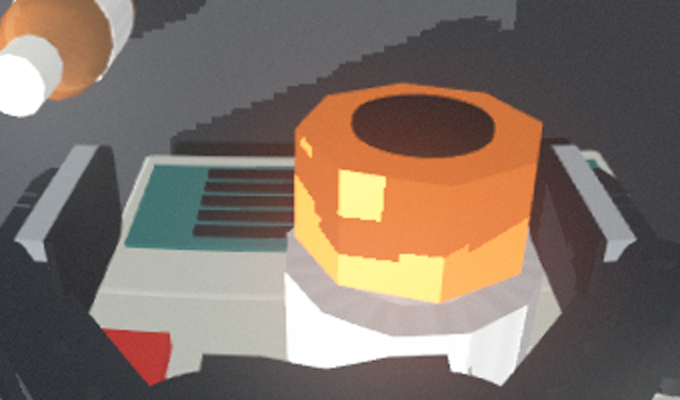

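```bash
cat > roll.py <<'E'
from h import *
import sys,pickle
# compare orange silhouette with model over roll & axial offset
n=sys.argv[1]; s=pickle.load(open(f'pics/{n}.pkl','rb'))
im=cv2.imread(f'pics/{n}.png'); x,y,w,h,k=map(int,sys.argv[2:7])
px,py,pz=.5515,.005,.105; yaw=.025
from scipy.spatial import ConvexHull
hsv=cv2.cvtColor(im,cv2.COLOR_BGR2HSV); m=((hsv[...,0]<28)&(hsv[...,0]>6)&(hsv[...,1]>90)&(hsv[...,2]>130)).astype(np.uint8)
nl,lab,st,_=cv2.connectedComponentsWithStats(m); i=1+np.argmax(st[1:,4]); m=(lab==i).astype(np.uint8)
cn,_=cv2.findContours(m,cv2.RETR_EXTERNAL,cv2.CHAIN_APPROX_NONE); cv2.drawContours(m,cn,-1,1,-1)
from scipy.optimize import minimize
best=[]
def hullpts(roll,ax,dy,dz):
    a=np.radians(22.5+45*np.arange(8)-roll); R=23e-3/np.cos(np.pi/8)
    L=np.array([(q-ax,R*np.cos(t),R*np.sin(t)) for q in(-.028,-.004) for t in a])
    return (wproj(s,tr([px,py+dy,yaw,pz+dz],L))-[x,y]+.5)*k-.5
for roll in range(0,45,2):
  for ax in (0,.0015,.003,.006,.009):
   for dy in (-.002,0,.002):
    for dz in (-.004,-.002,0,.002,.004):
     p=hullpts(roll,ax,dy,dz); hh=cv2.convexHull(p.astype(np.float32)).astype(int); mm=np.zeros_like(m); cv2.fillConvexPoly(mm,hh,1)
     best.append(((mm^m).sum()/(mm|m).sum(),roll,ax,dy,dz))
best.sort(); print(*best[:8],sep='\n')
p=hullpts(*best[0][1:]); 
for a in (p[:8],p[8:]): cv2.polylines(im,[a.astype(int)],True,(255,0,0),1)
cv2.imwrite(f'pics/{n}o.png',im)
E
python3 roll.py w4 150 230 340 200 2
```

```text
(np.float64(0.03231128538064323), 24, 0, 0, -0.002)
(np.float64(0.03332046828766242), 26, 0, 0, -0.002)
(np.float64(0.03394870259054057), 28, 0, 0, -0.002)
(np.float64(0.038534495620111256), 22, 0, 0, -0.002)
(np.float64(0.04375823521910996), 30, 0, 0, -0.002)
(np.float64(0.04427652664869569), 20, 0, 0, -0.002)
(np.float64(0.04824124859702251), 32, 0, 0, -0.002)
(np.float64(0.05040664181633345), 18, 0, 0, -0.002)
```

View pics/w4o.png

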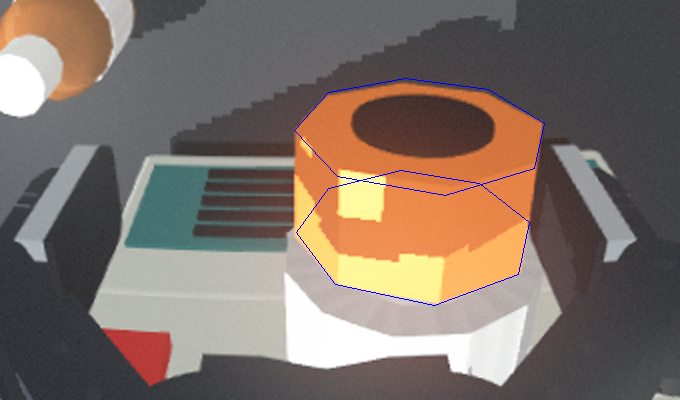

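jog_arm([
  [[0,-0.3,-0.5,0,1],[0,-0.3,-0.6,0,1],[0,-0.1,-0.5,0,1]],
])

```text
time: 3.85
tool_pos: [0.5385, -0.014, 0.0823]
eef_rot: [[-0.025, 1.0, 0.019], [0.999, 0.025, 0.022], [0.022, 0.019, -1.0]]
force: [0.4, 2.4, 2.2]
grip_width: 0.0853
```

```bash
python3 look.py w5 150 230 340 200 2;python3 roll.py w5 150 230 340 200 2
```

```text
3.85 [ 0.5385 -0.014   0.0823] yaw 0.02520000000000011 [ 0.019  0.022 -1.   ] [0.4 2.4 2.2] 0.0853
(np.float64(0.07253003250986596), 36, 0, 0, -0.002)
(np.float64(0.07372535394771128), 34, 0, 0, -0.002)
(np.float64(0.07413999718031862), 36, 0, 0, -0.004)
(np.float64(0.07444479199249296), 38, 0, 0, -0.002)
(np.float64(0.07487691585045493), 40, 0, 0, -0.002)
(np.float64(0.07629898761861088), 40, 0, 0, -0.004)
(np.float64(0.07648580630400732), 34, 0, 0, -0.004)
(np.float64(0.07726001372104069), 32, 0, 0, -0.004)
```

View pics/w5o.png

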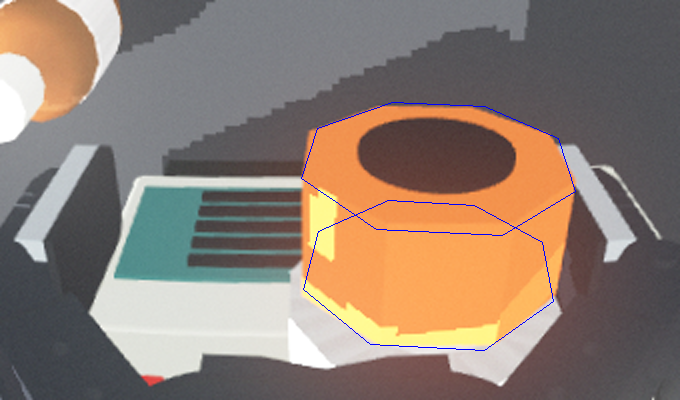

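jog_arm([
  [[-0.1,1.0,0,0,1],[-0.2,0.3,2.2,0,1],[-0.1,0,2.6,0,1],[0,-1.6,0.2,0,1],[0,-0.5,0,0,1]],
])

```text
time: 4.53
tool_pos: [0.5307, -0.0238, 0.1287]
eef_rot: [[-0.027, 1.0, 0.011], [0.999, 0.027, 0.017], [0.017, 0.011, -1.0]]
force: [-0.7, -1.4, 1.4]
grip_width: 0.0855
```

jog_arm([
  [[0.2,0.4,-0.8,0,1],[0.1,0,-0.8,0,1],[0,0,-0.8,0,1],[0,0,-0.6,0,1],[0,0,-0.6,0,1],[0,-0.2,-0.6,0,1]],
])

```text
time: 5.28
tool_pos: [0.537, -0.0138, 0.0919]
eef_rot: [[-0.023, 1.0, 0.011], [0.999, 0.023, 0.036], [0.036, 0.012, -0.999]]
force: [-0.3, 2.1, 2.1]
grip_width: 0.0856
```

```bash
python3 look.py w6 150 230 340 200 2;python3 roll.py w6 150 230 340 200 2
```

```text
5.28 [ 0.537  -0.0138  0.0919] yaw 0.02320000000000011 [ 0.011  0.036 -0.999] [-0.3  2.1  2.1] 0.0856
(np.float64(0.04004104710356345), 8, 0, 0, -0.004)
(np.float64(0.04136243280109123), 10, 0, 0, -0.004)
(np.float64(0.041718555417185554), 6, 0, 0, -0.004)
(np.float64(0.0439343998713723), 4, 0, 0, -0.004)
(np.float64(0.04554570614897116), 12, 0, 0, -0.004)
(np.float64(0.04647990352108499), 16, 0, 0, -0.002)
(np.float64(0.04677823429201323), 14, 0, 0, -0.004)
(np.float64(0.0468069091197211), 14, 0, 0, -0.002)
```

View pics/w6o.png

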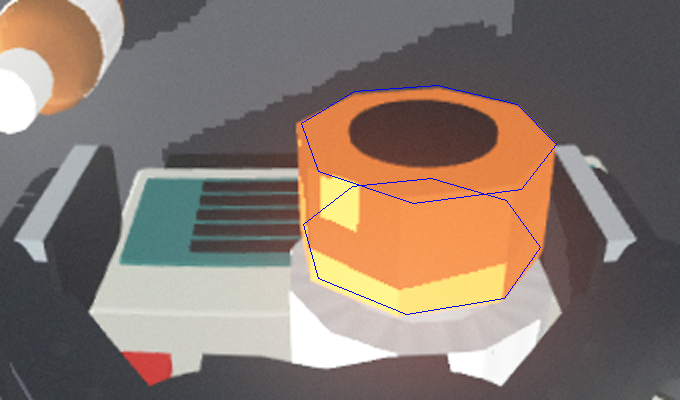

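jog_arm([
  [[0,-0.3,-0.5,0,1],[0,-0.4,-0.6,0,1],[0,-0.4,-0.6,0,1]],
])

```text
time: 5.7
tool_pos: [0.5371, -0.0132, 0.0751]
eef_rot: [[-0.015, 1.0, 0.009], [0.998, 0.015, 0.063], [0.063, 0.01, -0.998]]
force: [-2.3, 15.4, 12.1]
grip_width: 0.0854
```

```bash
python3 look.py w7 150 230 340 200 2;python3 roll.py w7 150 230 340 200 2
```

```text
5.7 [ 0.5371 -0.0132  0.0751] yaw 0.015200000000000102 [ 0.009  0.063 -0.998] [-2.3 15.4 12.1] 0.0854
(np.float64(0.06647272018072779), 10, 0, 0, -0.004)
(np.float64(0.06839009489145977), 12, 0, 0, -0.004)
(np.float64(0.0685498263945225), 8, 0, 0, -0.004)
(np.float64(0.06875395627404197), 14, 0, 0, -0.004)
(np.float64(0.06926962368647578), 6, 0, 0, -0.004)
(np.float64(0.071298671776053), 16, 0, 0, -0.004)
(np.float64(0.07255219291147434), 4, 0, 0, -0.004)
(np.float64(0.07363370543286861), 28, 0, 0, -0.004)
```

View pics/w7o.png

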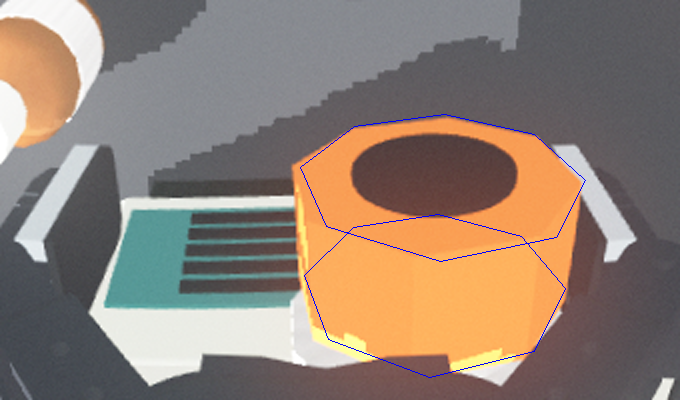

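jog_arm([
  [[-0.1,1.2,0,0,1],[-0.1,0.6,1.0,0,1],[-0.1,0,3.0,0,1],[0,2.0,2.2,0,1],[0,1.5,0,0,1],[0,0,0,0,1]],
])

```text
time: 6.5
tool_pos: [0.5301, 0.04, 0.134]
eef_rot: [[-0.015, 1.0, 0.001], [0.998, 0.015, 0.059], [0.059, 0.002, -0.998]]
force: [-0.4, -0.8, -0.2]
grip_width: 0.0854
```

```bash
python3 look.py w8 150 230 340 200 2;python3 roll.py w8 150 230 340 200 2
```

```text
6.5 [0.5301 0.04   0.134 ] yaw 0.015200000000000102 [ 0.001  0.059 -0.998] [-0.4 -0.8 -0.2] 0.0854
(np.float64(0.08924928247864726), 12, 0, -0.002, -0.004)
(np.float64(0.09131141306226878), 2, 0, 0, -0.004)
(np.float64(0.09131487889273357), 16, 0, -0.002, -0.004)
(np.float64(0.09152002216987667), 14, 0, -0.002, -0.004)
(np.float64(0.09202030316632713), 0, 0, 0, -0.004)
(np.float64(0.09261499118775271), 10, 0, -0.002, -0.004)
(np.float64(0.09271637862362761), 18, 0, -0.002, -0.004)
(np.float64(0.09398197700514449), 4, 0, 0, -0.004)
```

View pics/w8o.png

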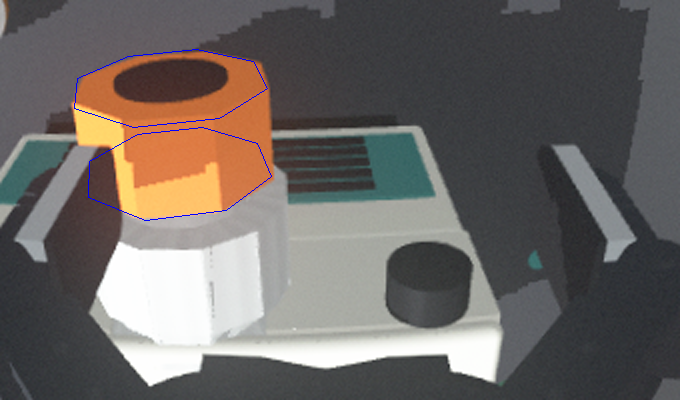

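jog_arm([
  [[0.2,-1.6,0,0,1],[0,0,-1.0,0,1],[0,0,-0.5,0,1],[0,0.5,0,0,1]],
])

```text
time: 7.05
tool_pos: [0.5304, 0.0256, 0.1147]
eef_rot: [[-0.012, 1.0, -0.004], [0.998, 0.012, 0.058], [0.059, -0.003, -0.998]]
force: [-0.3, 0.5, 0.0]
grip_width: 0.0854
```

```bash
python3 look.py w9 150 230 340 200 2
```

```text
7.05 [0.5304 0.0256 0.1147] yaw 0.012199999999999989 [-0.004  0.058 -0.998] [-0.3  0.5  0. ] 0.0854
```

View pics/w9.png

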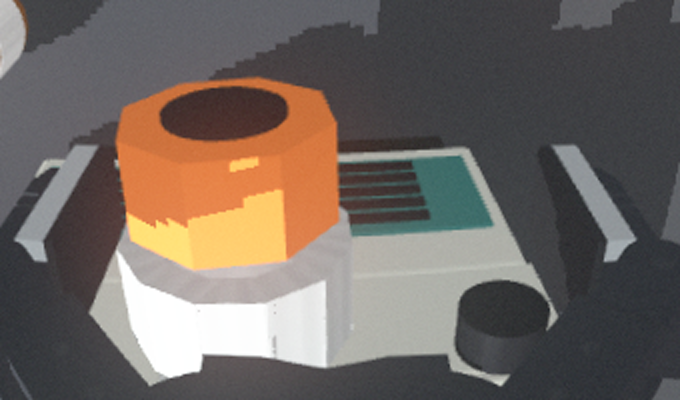

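jog_arm([
  [[0.1,0,0.6,0,1],[0,0.8,0.1,0,1],[0,0.8,0.1,0,1],[0,0.8,0.2,0,1]],
])

```text
time: 7.6
tool_pos: [0.5319, 0.0509, 0.1266]
eef_rot: [[-0.014, 1.0, -0.003], [0.998, 0.014, 0.056], [0.056, -0.002, -0.998]]
force: [-1.0, -3.5, 0.8]
grip_width: 0.085
```

```bash
python3 look.py w10 150 230 340 200 2
```

```text
7.6 [0.5319 0.0509 0.1266] yaw 0.0132000000000001 [-0.003  0.056 -0.998] [-1.  -3.5  0.8] 0.085
```

View pics/w10.png

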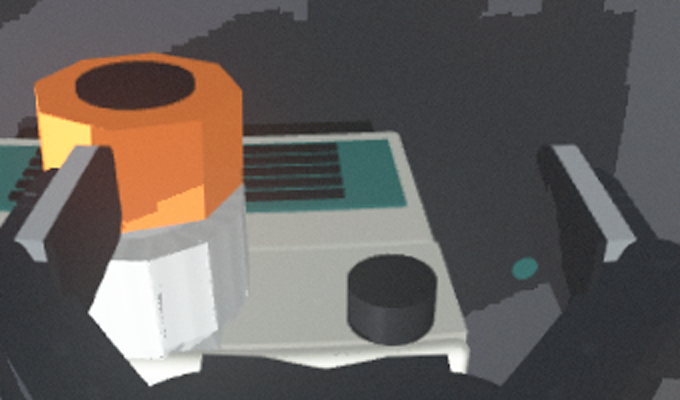

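```bash
cat > rv.py <<'E'
from h import *
import pickle
from scipy.optimize import least_squares
def rollfit(n,org,k,pts,px=.5515,py=.005,pz=.105,yaw=.025):
    # pts: front-face vertices (crop px). try each roll, nearest-vertex matching with free dx,dy,dz shift
    s=pickle.load(open(f'pics/{n}.pkl','rb')); uv=np.array([c(org,k,p) for p in pts]); out=[]
    for roll in range(0,45,3):
        def V(p):
            a=np.radians(22.5+45*np.arange(8))-p[0]; R=23e-3/np.cos(np.pi/8)
            return wproj(s,tr([px,py+p[1],yaw,pz+p[2]],np.array([(-.028-p[3],R*np.cos(t),R*np.sin(t)) for t in a])))
        p0=[np.radians(roll),0,0,.002]; m=np.argmin(np.linalg.norm(V(p0)[None]-uv[:,None],axis=2),1)
        g=lambda p: np.r_[(V(p)[m]-uv).ravel(),(np.array(p[1:])-[0,0,.002])/.003]
        q=least_squares(g,p0); out.append((round(2*q.cost,2),np.degrees(q.x[0]).round(1)%45,*(q.x[1:]*1e3).round(1)))
    out=sorted(set(out))[:3]; print(n,out)
E
python3 - <<'E'
from rv import *
o=(150,230)
rollfit('w4',o,2,[(325,95),(402,83),(490,92),(541,125),(536,170),(440,195),(340,178),(297,130)])
rollfit('w6',o,2,[(355,93),(435,86),(520,107),(553,145),(298,125)])
rollfit('w9',o,2,[(163,84),(253,77),(325,95),(337,125),(283,155),(180,162),(120,135),(118,108)])
rollfit('w10',o,2,[(90,123),(203,122),(243,92),(37,92),(88,60),(155,53),(215,62)])
E
```

```text
w4 [(np.float64(24.67), np.float64(24.2), np.float64(0.0), np.float64(-3.0), np.float64(-0.9)), (np.float64(451.75), np.float64(26.1), np.float64(0.2), np.float64(-3.8), np.float64(-0.0)), (np.float64(459.16), np.float64(21.6), np.float64(1.7), np.float64(-8.1), np.float64(-2.6))]
w6 [(np.float64(9.47), np.float64(7.0), np.float64(-0.7), np.float64(-2.9), np.float64(0.3)), (np.float64(433.96), np.float64(10.8), np.float64(0.7), np.float64(-15.1), np.float64(-3.8)), (np.float64(534.14), np.float64(23.2), np.float64(3.6), np.float64(-17.0), np.float64(-2.9))]
w9 [(np.float64(116.68), np.float64(9.0), np.float64(-1.4), np.float64(-1.6), np.float64(1.7)), (np.float64(260.39), np.float64(10.3), np.float64(-1.6), np.float64(-1.0), np.float64(0.9)), (np.float64(430.31), np.float64(3.8999999999999986), np.float64(-0.4), np.float64(-8.6), np.float64(-0.9))]
w10 [(np.float64(120.22), np.float64(17.9), np.float64(2.4), np.float64(0.6), np.float64(2.4)), (np.float64(378.26), np.float64(18.9), np.float64(0.7), np.float64(-4.5), np.float64(1.1)), (np.float64(452.94), np.float64(12.8), np.float64(-1.3), np.float64(-7.4), np.float64(-2.1))]
```

jog_arm([
  [[0,0,1.6,0,1],[0,-1.5,0.4,0,1],[0,-1.5,0,0,1],[0,0,0,0,1]],
])

```text
time: 8.15
tool_pos: [0.533, 0.0211, 0.1492]
eef_rot: [[-0.014, 1.0, 0.001], [0.998, 0.014, 0.059], [0.059, 0.002, -0.998]]
force: [0.1, -0.1, 0.2]
grip_width: 0.0857
```

```bash
python3 look.py w11 240 220 200 150 4
```

```text
8.15 [0.533  0.0211 0.1492] yaw 0.01419999999999999 [ 0.001  0.059 -0.998] [ 0.1 -0.1  0.2] 0.0857
```

View pics/w11.png

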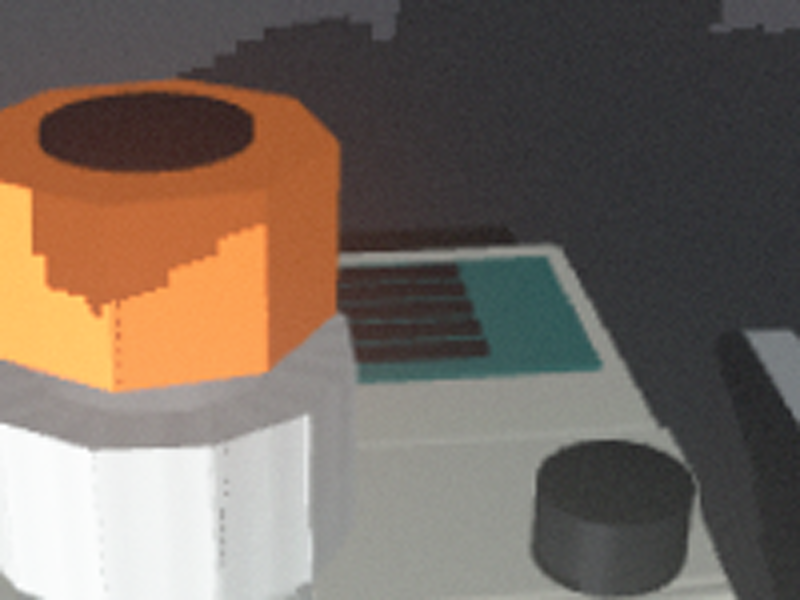

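```bash
python3 - <<'E'
from rv import *
rollfit('w11',(240,220),4,[(45,95),(175,78),(298,98),(340,148),(268,190),(108,203)])
E
```

```text
w11 [(np.float64(9.78), np.float64(14.0), np.float64(-0.2), np.float64(-0.8), np.float64(2.1)), (np.float64(176.14), np.float64(15.5), np.float64(-1.2), np.float64(-7.1), np.float64(0.8)), (np.float64(615.14), np.float64(29.8), np.float64(1.9), np.float64(-31.4), np.float64(-9.2))]
```

jog_arm([
  [[0,0.7,0,0,0],[0,0.2,0,0,0],[0,0,-0.3,0,0],[0,0,-0.3,0,0],[0,0,0,0,0]],
])

```text
time: 8.82
tool_pos: [0.5318, 0.0319, 0.1413]
eef_rot: [[-0.015, 1.0, -0.002], [0.998, 0.015, 0.06], [0.06, -0.001, -0.998]]
force: [0.3, -0.5, 0.1]
grip_width: 0.0002
```

```bash
python3 look.py w12 150 200 340 250 2
```

```text
8.82 [0.5318 0.0319 0.1413] yaw 0.015200000000000102 [-0.002  0.06  -0.998] [ 0.3 -0.5  0.1] 0.0002
```

View pics/w12.png

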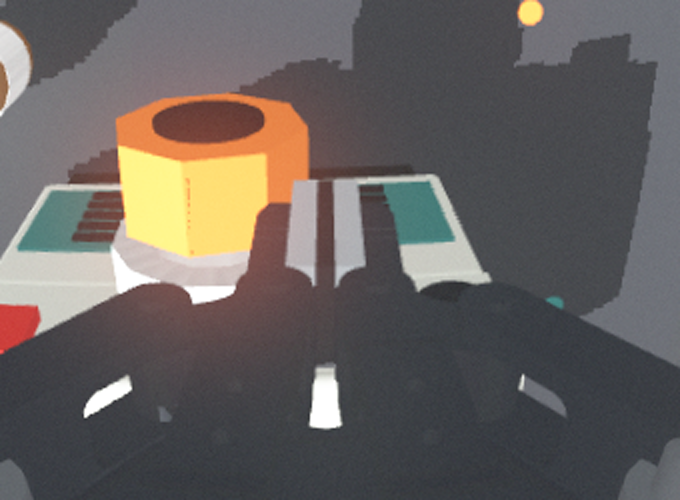

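jog_arm([
  [[0,0,-0.9,0,0],[0,0,-0.8,0,0],[0,0,-0.6,0,0],[0,0,-0.6,0,0],[0,0,-0.5,0,0]],
])

```text
time: 9.5
tool_pos: [0.5365, 0.0381, 0.1138]
eef_rot: [[-0.012, 1.0, 0.006], [0.997, 0.011, 0.074], [0.074, 0.007, -0.997]]
force: [-1.9, 4.7, 7.8]
grip_width: 0.0002
```

```bash
python3 look.py w13 150 200 340 250 2
```

```text
9.5 [0.5365 0.0381 0.1138] yaw 0.012199999999999989 [ 0.006  0.074 -0.997] [-1.9  4.7  7.8] 0.0002
```

View pics/w13.png

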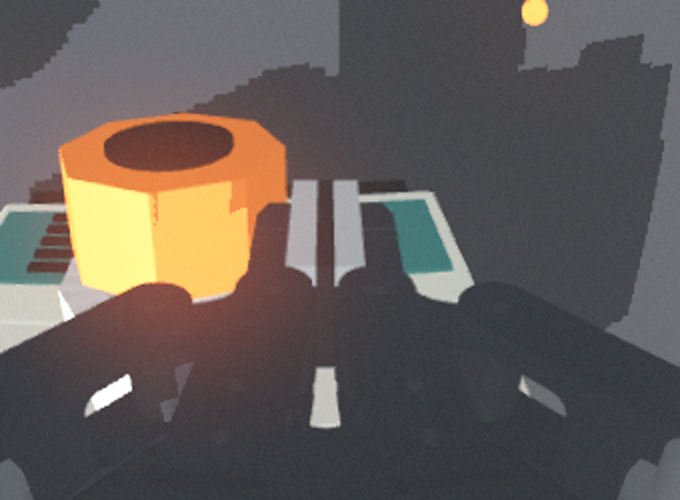

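```bash
python3 - <<'E'
from rv import *
rollfit('w13',(150,200),2,[(62,153),(110,123),(182,113),(258,122),(285,150),(247,182),(153,191)])
rollfit('w12',(150,200),2,[(117,125),(145,105),(225,94),(292,103),(308,127),(267,153),(183,161),(118,146)])
E
```

```text
w13 [(np.float64(46.82), np.float64(21.2), np.float64(-0.0), np.float64(-5.7), np.float64(0.3)), (np.float64(267.7), np.float64(23.4), np.float64(-1.8), np.float64(-12.0), np.float64(-1.5)), (np.float64(540.87), np.float64(18.4), np.float64(-2.6), np.float64(-13.4), np.float64(-4.2))]
w12 [(np.float64(74.53), np.float64(16.1), np.float64(-0.5), np.float64(0.5), np.float64(2.5)), (np.float64(184.97), np.float64(17.2), np.float64(-0.6), np.float64(-1.2), np.float64(1.0)), (np.float64(227.94), np.float64(11.5), np.float64(0.1), np.float64(-7.5), np.float64(0.1))]
```

jog_arm([
  [[-0.1,-0.5,-0.2,0,0],[-0.1,-0.5,-0.6,0,0],[-0.1,-0.5,-0.7,0,0],[0,-0.5,-0.7,0,0]],
])

```text
time: 10.05
tool_pos: [0.5395, 0.0399, 0.1089]
eef_rot: [[-0.004, 1.0, 0.013], [0.993, 0.003, 0.122], [0.122, 0.014, -0.992]]
force: [-5.2, 15.9, 21.9]
grip_width: 0.0
```

```bash
python3 look.py w14 150 200 340 250 2
```

```text
10.05 [0.5395 0.0399 0.1089] yaw 0.0041999999999999815 [ 0.013  0.122 -0.992] [-5.2 15.9 21.9] 0.0
```

View pics/w14.png

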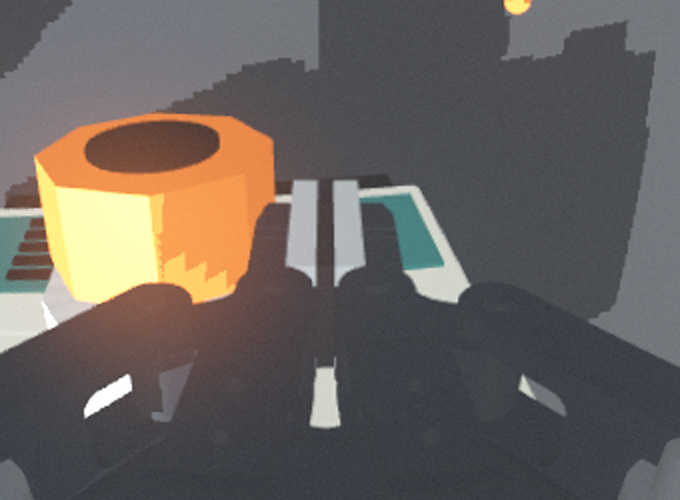

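```bash
python3 - <<'E'
from rv import *
rollfit('w14',(150,200),2,[(37,158),(68,128),(150,114),(232,117),(273,140),(250,180),(158,193),(58,190)])
E
```

```text
w14 [(np.float64(90.34), np.float64(28.9), np.float64(-0.1), np.float64(-3.1), np.float64(1.7)), (np.float64(341.48), np.float64(30.8), np.float64(-0.1), np.float64(-7.9), np.float64(-1.5)), (np.float64(881.07), np.float64(22.6), np.float64(-1.8), np.float64(-17.6), np.float64(-5.0))]
```

jog_arm([
  [[-0.2,1.2,0.2,0,0],[-0.2,0.4,2.5,0,0],[-0.1,-1.2,2.5,0,1],[0,-2.4,0,0,1],[0,-1.4,0,0,1],[0,-0.2,0,0,1],[0,0,0,0,1]],
])

```text
time: 10.98
tool_pos: [0.5327, 0.0053, 0.1591]
eef_rot: [[-0.005, 1.0, 0.01], [0.992, 0.004, 0.124], [0.124, 0.01, -0.992]]
force: [-0.4, 0.4, 0.8]
grip_width: 0.0854
```

```bash
python3 look.py w15 150 200 340 250 2
```

```text
10.97 [0.5327 0.0053 0.1591] yaw 0.0052000000000000934 [ 0.01   0.124 -0.992] [-0.4  0.4  0.8] 0.0854
```

View pics/w15.png

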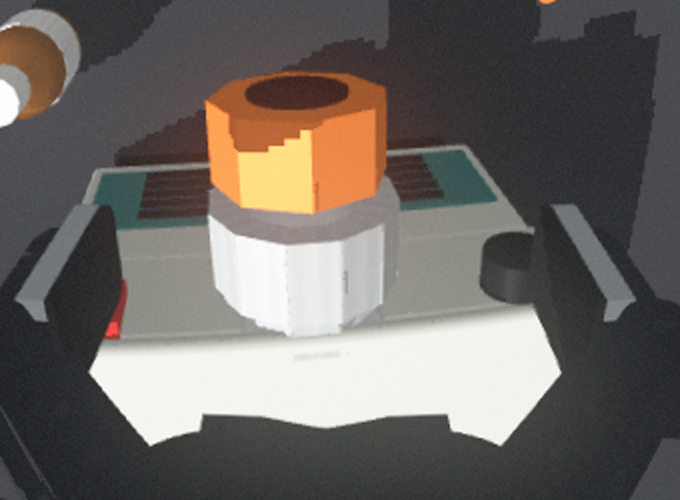

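```bash
python3 - <<'E'
from rv import *
rollfit('w15',(150,200),2,[(207,102),(232,83),(293,73),(352,75),(386,92),(375,118),(314,129),(236,123)])
E
```

```text
w15 [(np.float64(15.04), np.float64(23.5), np.float64(0.1), np.float64(-2.4), np.float64(1.0)), (np.float64(228.8), np.float64(25.4), np.float64(1.7), np.float64(-10.2), np.float64(-2.7)), (np.float64(681.69), np.float64(4.7), np.float64(-0.7), np.float64(-23.3), np.float64(-6.9))]
```

jog_arm([
  [[0,0.1,-2.4,0,1],[0,0,-2.4,0,1],[0,0,-1.3,0,1],[0,0,0,0,0],[0,0,0,0,0],[0,0,0,0,0],[0,0,0,0,0]],
])

```text
time: 11.9
tool_pos: [0.5328, 0.0069, 0.0981]
eef_rot: [[-0.009, 1.0, 0.009], [0.993, 0.008, 0.121], [0.121, 0.01, -0.993]]
force: [-0.9, 0.8, -1.7]
grip_width: 0.0465
```

```bash
python3 look.py w16 150 200 340 250 2
```

```text
11.9 [0.5328 0.0069 0.0981] yaw 0.009200000000000097 [ 0.009  0.121 -0.993] [-0.9  0.8 -1.7] 0.0465
```

View pics/w16.png

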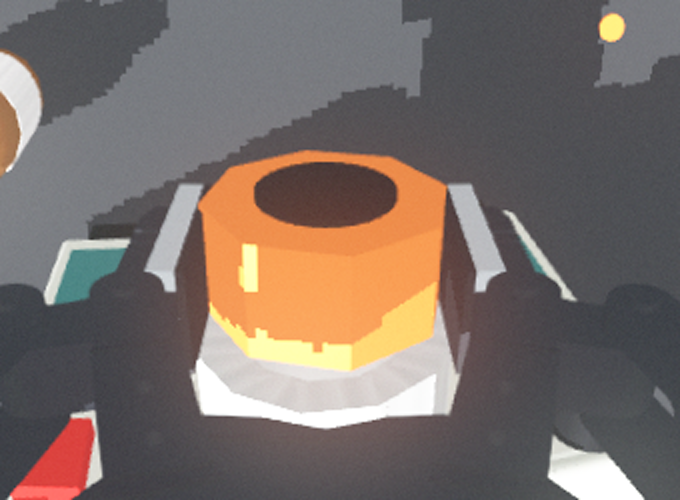

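jog_arm([
  [[0,0.5,0,0,0],[0,0.8,0,0,0],[0,0.8,0,0,0],[0,0.8,0,0,0]],
])

```text
time: 12.45
tool_pos: [0.5328, 0.008, 0.099]
eef_rot: [[-0.014, 1.0, 0.008], [0.998, 0.013, 0.062], [0.062, 0.009, -0.998]]
force: [-3.7, -24.9, 0.8]
grip_width: 0.0465
```

jog_arm([
  [[0,1,0,0,0],[0,1,0,0,0],[0,1,0,0,0],[0,1,0,0,0],[0,1,0,0,0],[0,1,0,0,0],[0,1,0,0,0],[0,1,0,0,0]],
])

```text
time: 13.45
tool_pos: [0.5324, 0.0071, 0.1009]
eef_rot: [[-0.011, 1.0, 0.0], [0.996, 0.011, -0.094], [-0.094, -0.001, -0.996]]
force: [-0.2, -31.2, -4.6]
grip_width: 0.0465
```

jog_arm([
  [[0,1.1,0,0,0],[0,1.1,0,0,0],[0,1.1,0,0,0],[0,1.1,0,0,0],[0,1.1,0,0,0],[0,1.1,0,0,0],[0,1.1,0,0,0],[0,1.1,0,0,0],[0,1.1,0,0,0],[0,1.1,0,0,0]],
])

```text
time: 14.7
tool_pos: [0.5305, 0.0067, 0.1029]
eef_rot: [[-0.015, 1.0, -0.025], [0.954, 0.007, -0.299], [-0.299, -0.028, -0.954]]
force: [5.8, -36.5, -11.9]
grip_width: 0.0462
```

```bash
python3 look.py w17 150 200 340 250 2; python3 -c "
from h import *
s=sensors.get_state();print(s['qpos'].round(3),s['wrist_torque'])"
```

```text
14.7 [0.5305 0.0067 0.1029] yaw 0.016199999999999992 [-0.025 -0.299 -0.954] [  5.8 -36.5 -11.9] 0.0462
[ 0.048  0.231  1.906 -0.347  1.071 -1.357] [-4.76780329 -0.83530416 -0.39853697]
```

View pics/w17.png

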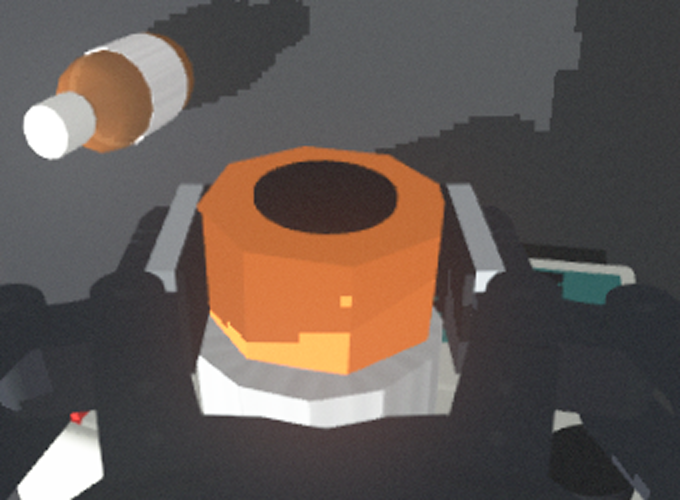

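jog_arm([
  [[0,1.3,0,0,0],[0,1.3,0,0,0],[0,1.3,0,0,0],[0,1.3,0,0,0]],
])

```text
time: 15.25
tool_pos: [0.5301, 0.0063, 0.1035]
eef_rot: [[-0.024, 0.999, -0.038], [0.919, 0.008, -0.394], [-0.394, -0.044, -0.918]]
force: [8.6, -44.1, -15.1]
grip_width: 0.0464
```

jog_arm([
  [[0,0,0,0,1],[0,0,0,0,1],[0,1.1,2.5,0,1],[0,1.1,2.7,0,1],[0,0,0.5,-0.185,1],[0,-0.4,0,-0.185,1],[0,-0.4,0,-0.185,1],[0,-0.4,0,-0.185,1],[0,-0.4,0,-0.185,1],[0,-0.4,0,-0.185,1],[0,-0.4,0,-0.185,1],[0,-0.4,0,-0.185,1],[0,-0.4,0,-0.185,1],[0,-0.4,0,-0.185,1],[0,-0.3,0,-0.185,1],[0,-0.2,0,-0.185,1],[0,-0.2,0,-0.185,1],[0,0,0,-0.185,1]],
])

```text
time: 17.5
tool_pos: [0.5442, 0.0082, 0.175]
eef_rot: [[0.479, -0.867, -0.137], [-0.802, -0.495, 0.334], [-0.357, -0.05, -0.933]]
force: [-0.3, 0.2, -0.0]
grip_width: 0.0854
```

jog_arm([
  [[-0.4,-1.0,0,-0.185,1],[-0.4,-1.0,0,-0.185,1],[-0.4,-0.8,0,-0.17,1],[0,0,0,0,1]],
])

```text
time: 18.0
tool_pos: [0.5351, -0.0163, 0.1793]
eef_rot: [[-0.005, -0.998, 0.067], [-0.934, 0.029, 0.356], [-0.357, -0.061, -0.932]]
force: [0.0, 0.2, 0.2]
grip_width: 0.0853
```

```bash
python3 look.py w18
```

```text
18.0 [ 0.5351 -0.0163  0.1793] yaw -3.1468 [ 0.067  0.356 -0.932] [0.  0.2 0.2] 0.0853
```

View pics/w18.png

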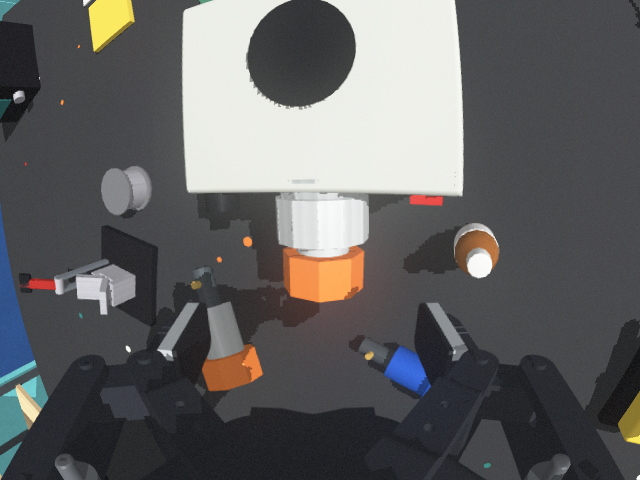

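jog_arm([
  [[-0.9,-0.6,-0.2,0,1],[0.2,0.9,-2.3,0,1],[0.2,0.9,-2.3,0,1],[0.1,0.9,-2.2,0,1],[0,0.1,-0.2,0,1]],
])

```text
time: 18.68
tool_pos: [0.5338, 0.007, 0.1074]
eef_rot: [[0.01, -0.998, 0.068], [-0.935, 0.015, 0.356], [-0.356, -0.067, -0.932]]
force: [-0.5, 0.0, -0.4]
grip_width: 0.0856
```

```bash
python3 look.py w19
```

```text
18.68 [0.5338 0.007  0.1074] yaw -3.1318 [ 0.068  0.356 -0.932] [-0.5  0.  -0.4] 0.0856
```

View pics/w19.png

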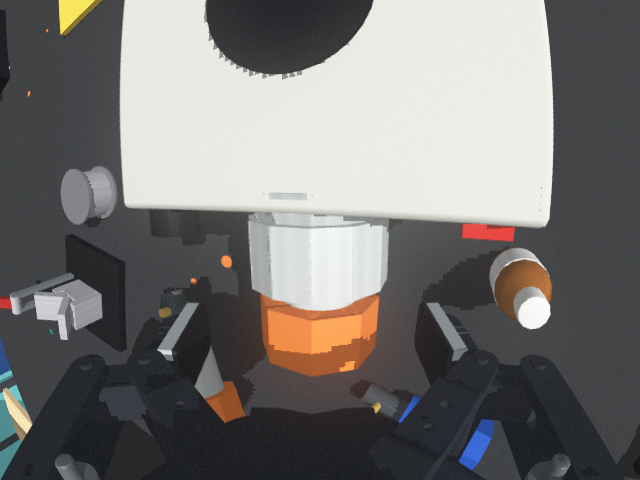

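jog_arm([
  [[-0.3,0.1,-0.5,0,0],[0,0,0,0,0],[0,0,0,0,0],[0,0,0,0,0],[0,1.0,0,0,0],[0,1.5,0,0,0],[0,1.5,0,0,0],[0,1.5,0,0,0],[0,1.5,0,0,0],[0,1.5,0,0,0],[0,1.5,0,0,0],[0,1.5,0,0,0]],
])

```text
time: 20.23
tool_pos: [0.5333, 0.008, 0.1071]
eef_rot: [[0.025, -0.997, 0.076], [-0.992, -0.016, 0.126], [-0.125, -0.078, -0.989]]
force: [-10.0, -45.8, 2.8]
grip_width: 0.0466
```

jog_arm([
  [[0,1.5,0,0,0],[0,1.5,0,0,0],[0,1.5,0,0,0],[0,1.5,0,0,0],[0,1.5,0,0,0],[0,1.5,0,0,0],[0,1.5,0,0,0],[0,1.5,0,0,0],[0,1.5,0,0,0],[0,1.5,0,0,0],[0,1.5,0,0,0],[0,1.5,0,0,0],[0,1.5,0,0,0],[0,1.5,0,0,0],[0,1.5,0,0,0],[0,1.5,0,0,0]],
])

```text
time: 22.22
tool_pos: [0.5317, 0.0087, 0.1099]
eef_rot: [[0.037, -0.999, 0.039], [-0.943, -0.048, -0.328], [0.33, -0.025, -0.944]]
force: [10.9, -49.7, -16.8]
grip_width: 0.046
```

jog_arm([
  [[0,1.5,0,0,0],[0,1.5,0,0,0],[0,0,0,0,0],[-0.3,0,0,0,0],[-0.3,0,0,0,0],[-0.3,0,0,0,0]],
])

```text
time: 22.98
tool_pos: [0.5312, 0.0068, 0.1098]
eef_rot: [[0.035, -0.998, 0.051], [-0.924, -0.052, -0.378], [0.38, -0.034, -0.924]]
force: [11.2, -9.0, -12.5]
grip_width: 0.0458
```

jog_arm([
  [[0,0,0,0,1],[0,0,0,0,1],[0,1.1,2.5,0,1],[0,1.1,2.4,0,1],[0,0,0.3,0.187,1],[0,-0.3,0,0.187,1],[0,-0.4,0,0.187,1],[0,-0.4,0,0.187,1],[0,-0.4,0,0.187,1],[0,-0.4,0,0.187,1],[0,-0.4,0,0.187,1],[0,-0.4,0,0.187,1],[0,-0.4,0,0.187,1],[0,-0.4,0,0.187,1],[0,-0.4,0,0.187,1],[0,-0.4,0,0.187,1],[0,-0.4,0,0.187,1],[0,-0.4,0,0.187,1],[0,-0.3,0,0.187,1],[0,-0.2,0,0.187,1]],
])

```text
time: 25.48
tool_pos: [0.5265, -0.008, 0.1725]
eef_rot: [[0.208, 0.977, 0.044], [0.902, -0.209, 0.377], [0.378, -0.039, -0.925]]
force: [-0.1, 0.4, 0.1]
grip_width: 0.0855
```

jog_arm([
  [[0.2,-1.2,0,0.187,1],[0.2,-0.2,-0.5,0.05,1],[0,0.9,-2.2,0,1],[0,0.9,-2.2,0,1],[0,0.8,-1.5,0,1],[0,0,0,0,1]],
])

```text
time: 26.22
tool_pos: [0.5329, 0.0076, 0.1106]
eef_rot: [[-0.019, 0.999, -0.045], [0.925, 0.035, 0.379], [0.38, -0.034, -0.924]]
force: [-0.8, -0.5, -0.5]
grip_width: 0.0853
```

```bash
python3 look.py w20
```

```text
26.23 [0.5329 0.0076 0.1106] yaw 0.021200000000000108 [-0.045  0.379 -0.924] [-0.8 -0.5 -0.5] 0.0853
```

View pics/w20.png

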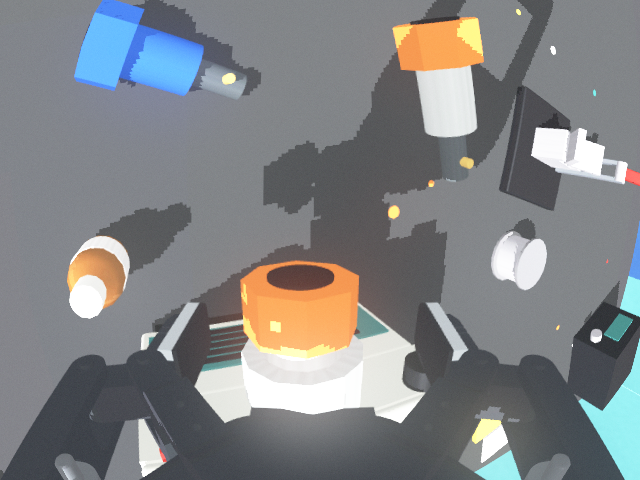

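jog_arm([
  [[-0.4,-0.1,-0.6,0,0],[0,0,0,0,0],[0,0,0,0,0],[0,0,0,0,0],[0,1.2,0,0,0],[0,1.6,0,0,0],[0,1.6,0,0,0],[0,1.6,0,0,0],[0,1.6,0,0,0],[0,1.6,0,0,0],[0,1.6,0,0,0],[0,1.6,0,0,0],[0,1.6,0,0,0],[0,1.6,0,0,0],[0,1.6,0,0,0],[0,1.6,0,0,0],[0,1.6,0,0,0],[0,1.6,0,0,0]],
])

```text
time: 28.52
tool_pos: [0.5309, 0.0075, 0.1108]
eef_rot: [[-0.042, 0.998, -0.05], [0.998, 0.039, -0.058], [-0.056, -0.052, -0.997]]
force: [-2.6, -44.8, -4.4]
grip_width: 0.0455
```

jog_arm([
  [[0,0,0,0,0],[-0.3,0,0,0,0],[-0.3,0,0,0,0],[-0.3,0,0,0,0]],
])

```text
time: 29.02
tool_pos: [0.5295, 0.0047, 0.1115]
eef_rot: [[-0.035, 0.999, -0.029], [0.998, 0.034, -0.059], [-0.058, -0.031, -0.998]]
force: [7.5, -2.5, -7.4]
grip_width: 0.0456
```

Held still. Continue turning.

jog_arm([
  [[0,1.2,0,0,0],[0,1.6,0,0,0],[0,1.6,0,0,0],[0,1.6,0,0,0],[0,1.6,0,0,0],[0,1.6,0,0,0],[0,1.6,0,0,0],[0,1.6,0,0,0],[0,1.6,0,0,0],[0,1.6,0,0,0],[0,0,0,0,0],[-0.3,0,0,0,0],[-0.3,0,0,0,0],[-0.3,0,0,0,0]],
])

```text
time: 30.78
tool_pos: [0.5171, 0.0096, 0.1124]
eef_rot: [[-0.076, 0.996, -0.056], [0.928, 0.051, -0.369], [-0.365, -0.08, -0.928]]
force: [2.8, -4.8, -2.4]
grip_width: 0.0453
```

jog_arm([
  [[-0.8,0,0,0,0],[0,-1.2,0,0,0],[0,-1.6,0,0,0],[0,-1.6,0,0,0],[0,-1.6,0,0,0],[0,-1.6,0,0,0],[0,-1.6,0,0,0],[0,-1.6,0,0,0]],
])

```text
time: 31.78
tool_pos: [0.5042, -0.0107, 0.1012]
eef_rot: [[-0.086, 0.995, -0.043], [0.977, 0.076, -0.199], [-0.195, -0.059, -0.979]]
force: [-5.8, 49.8, 9.6]
grip_width: 0.045
```

```bash
python3 look.py w21
```

```text
31.77 [ 0.5042 -0.0107  0.1012] yaw 0.08820000000000006 [-0.043 -0.199 -0.979] [-5.8 49.8  9.6] 0.045
```

View pics/w21.png

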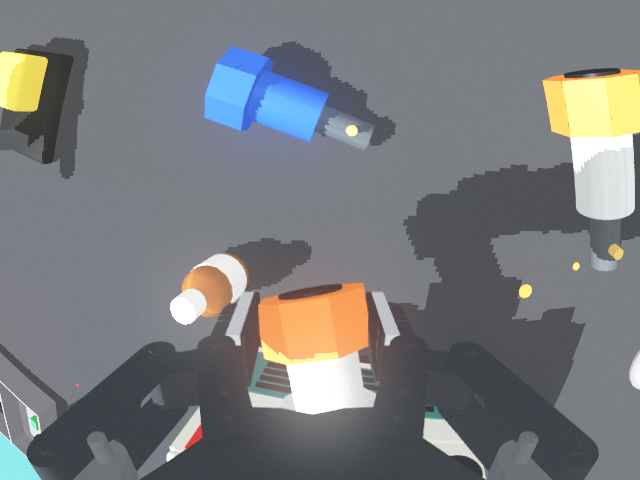

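jog_arm([
  [[0,0.3,0,0,0],[0,0.6,0,0,0],[0,0.3,0,0,0]],
])

```text
time: 32.2
tool_pos: [0.504, 0.0005, 0.1039]
eef_rot: [[-0.093, 0.995, -0.041], [0.974, 0.083, -0.209], [-0.204, -0.06, -0.977]]
force: [2.1, -8.4, -5.9]
grip_width: 0.0438
```

```bash
python3 look.py w22 
```

```text
32.2 [5.040e-01 5.000e-04 1.039e-01] yaw 0.09519999999999995 [-0.041 -0.209 -0.977] [ 2.1 -8.4 -5.9] 0.0438
```

View pics/w22.png

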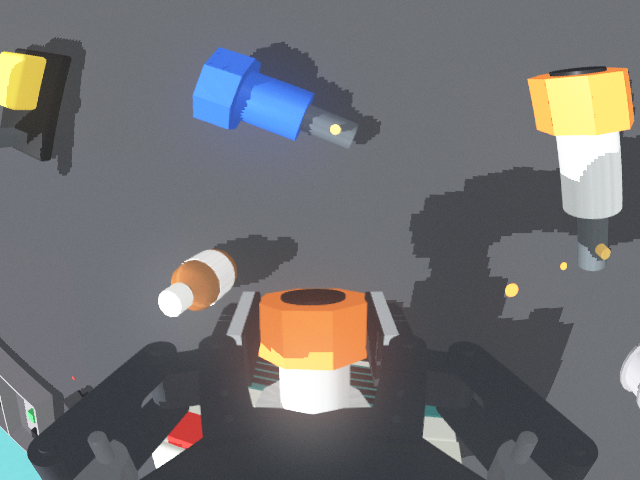

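jog_arm([
  [[0.7,0.1,0,0,0],[0.7,0.1,0,0,0],[0,0,0,0,1],[0,0,0,0,1],[0,0,0,0,1]],
])

```text
time: 32.88
tool_pos: [0.5086, 0.0002, 0.1027]
eef_rot: [[-0.095, 0.993, -0.065], [0.974, 0.079, -0.214], [-0.207, -0.083, -0.975]]
force: [0.1, 1.2, 1.1]
grip_width: 0.0854
```

```bash
python3 look.py w23 
```

```text
32.88 [5.086e-01 2.000e-04 1.027e-01] yaw 0.09719999999999995 [-0.065 -0.214 -0.975] [0.1 1.2 1.1] 0.0854
```

View pics/w23.png

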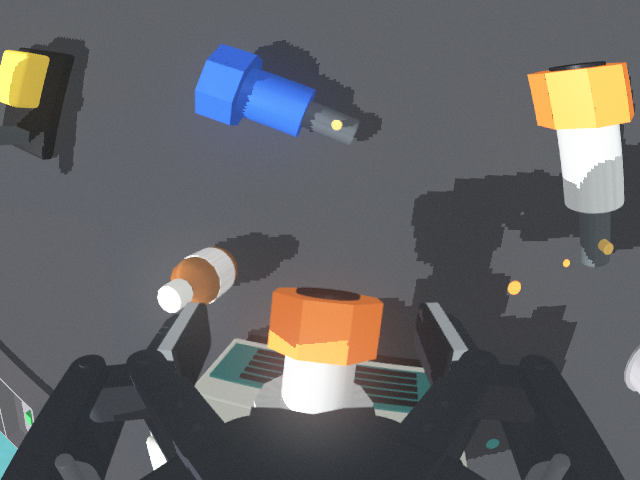

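jog_arm([
  [[2.0,0.2,0,-0.035,1],[1.9,0,0.2,-0.035,1],[0.2,-1.2,0,0,1],[0,-1.6,0,0,1],[0,-1.6,0,0,1],[0,-1.6,0,0,1],[0,-1.6,0,0,1]],
])

```text
time: 33.8
tool_pos: [0.5501, -0.012, 0.0999]
eef_rot: [[0.005, 0.998, -0.069], [0.997, -0.01, -0.074], [-0.074, -0.069, -0.995]]
force: [4.7, 45.0, -0.8]
grip_width: 0.0856
```

jog_arm([
  [[0,-1.6,0,0,1],[0,-1.6,0,0,1],[0,0.6,0,0.02,1],[-0.6,1.3,0.3,0.02,1],[-2.0,0.2,0,0,1],[-1.6,0,0,0,1]],
])

```text
time: 34.55
tool_pos: [0.5035, 0.0118, 0.0996]
eef_rot: [[-0.029, 0.997, -0.065], [1.0, 0.028, -0.009], [-0.007, -0.066, -0.998]]
force: [0.4, -0.8, 0.2]
grip_width: 0.0854
```

```bash
python3 look.py w24 
```

```text
34.55 [0.5035 0.0118 0.0996] yaw 0.029200000000000115 [-0.065 -0.009 -0.998] [ 0.4 -0.8  0.2] 0.0854
```

View pics/w24.png

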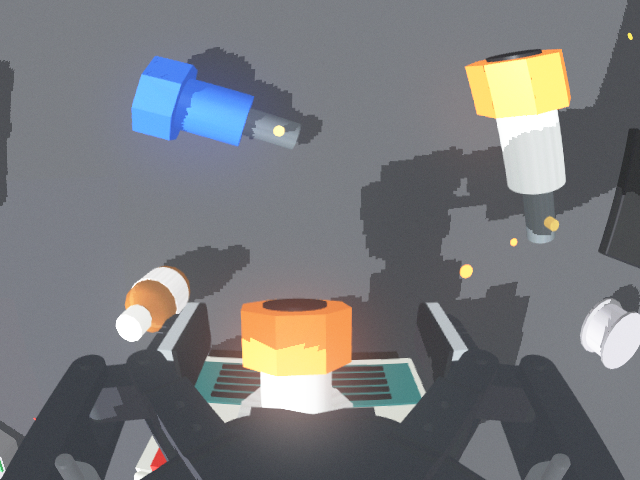

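```bash
python3 - <<'E'
from h import *
import pickle
s=pickle.load(open('pics/w24.pkl','rb'))
im=cv2.imread('pics/w24.png')[285:420,220:380]; cv2.imwrite('pics/c9.png',cv2.resize(im,None,fx=4,fy=4))
for p in [(270,372),(325,372),(275,347),(325,347)]: print(wz_w(s,p,.126).round(4),wz_w(s,p,.121).round(4))
E
```

```text
[ 0.5144 -0.0043  0.126 ] [ 0.5178 -0.0049  0.121 ]
[0.5135 0.0158 0.126 ] [0.5169 0.0161 0.121 ]
[ 0.5035 -0.0022  0.126 ] [ 0.5064 -0.0028  0.121 ]
[0.5028 0.0153 0.126 ] [0.5057 0.0156 0.121 ]
```

View pics/c9.png

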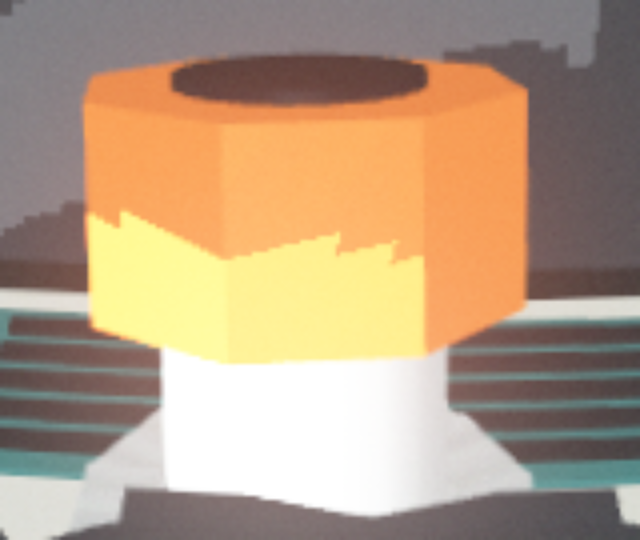

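jog_arm([
  [[0,-0.5,-0.6,0,1],[0,0,-0.4,0,0.6],[0,0,0,0,0],[0,0,0,0,0],[0,0,0,0,0],[0,0,0,0,0]],
])

```text
time: 35.35
tool_pos: [0.5015, 0.0051, 0.0889]
eef_rot: [[-0.028, 0.997, -0.069], [1.0, 0.027, -0.01], [-0.008, -0.069, -0.998]]
force: [-1.4, 0.0, 0.2]
grip_width: 0.0451
```

```bash
python3 look.py w25 
```

```text
35.35 [0.5015 0.0051 0.0889] yaw 0.028200000000000003 [-0.069 -0.01  -0.998] [-1.4  0.   0.2] 0.0451
```

View pics/w25.png

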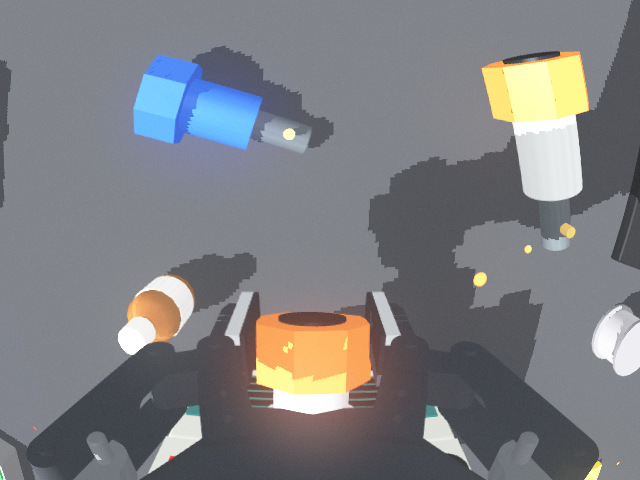

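jog_arm([
  [[-1.2,0,0.1,0,0],[-1.5,-0.05,0,0,0],[-1.5,-0.05,0,0,0],[-1.5,-0.05,0,0,0],[-1.0,0,0,0,0]],
])

```text
time: 36.02
tool_pos: [0.4281, 0.0038, 0.0884]
eef_rot: [[-0.028, 0.997, -0.072], [1.0, 0.028, -0.01], [-0.008, -0.072, -0.997]]
force: [0.4, 0.5, -2.1]
grip_width: 0.045
```

```bash
python3 look.py w26; python3 -c "
from h import *
snap('scene','sc26')"
```

```text
36.02 [0.4281 0.0038 0.0884] yaw 0.028200000000000003 [-0.072 -0.01  -0.997] [ 0.4  0.5 -2.1] 0.045
```

View pics/w26.png

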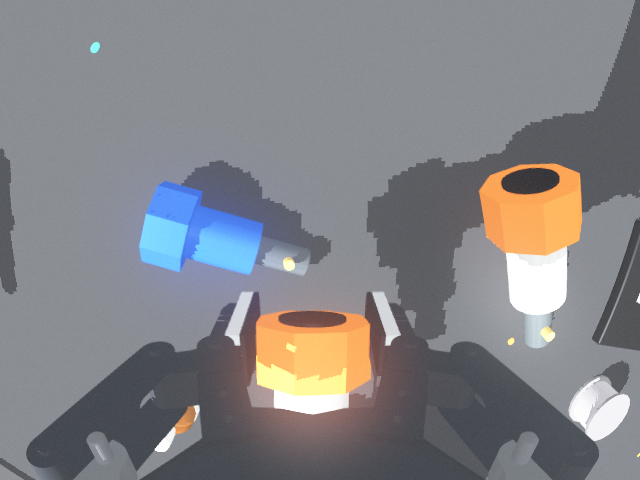

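View pics/sc26.png

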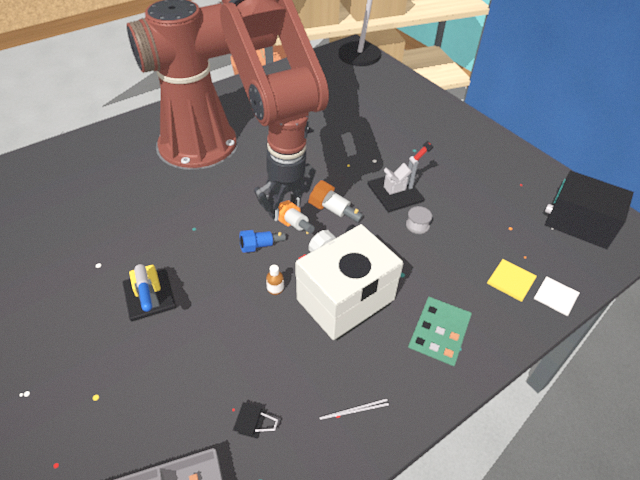

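jog_arm([
  [[-0.2,0.5,2.5,0,0],[-0.2,2.5,3.0,-0.03,0],[-0.2,4.0,2.0,-0.04,0],[-0.2,4.5,0.5,-0.04,0],[-0.2,4.5,0,-0.04,0],[-0.2,4.5,0,-0.04,0],[-0.2,4.5,0,-0.03,0],[-0.2,3.5,0,-0.02,0],[0,1.5,0,0,0],[0,0,0,0,0]],
])

```text
time: 37.38
tool_pos: [0.4156, 0.3142, 0.174]
eef_rot: [[0.221, 0.974, -0.058], [0.975, -0.221, 0.011], [-0.002, -0.059, -0.998]]
force: [-0.4, -0.2, -1.6]
grip_width: 0.0451
```

```bash
python3 look.py w27; python3 -c "
import cv2
t=cv2.imread('pics/w27.png')[280:420,240:385]; cv2.imwrite('pics/c10.png',cv2.resize(t,None,fx=5,fy=5,interpolation=cv2.INTER_CUBIC)[:600])"
```

```text
37.38 [0.4156 0.3142 0.174 ] yaw -0.2227999999999999 [-0.058  0.011 -0.998] [-0.4 -0.2 -1.6] 0.0451
```

View pics/w27.png

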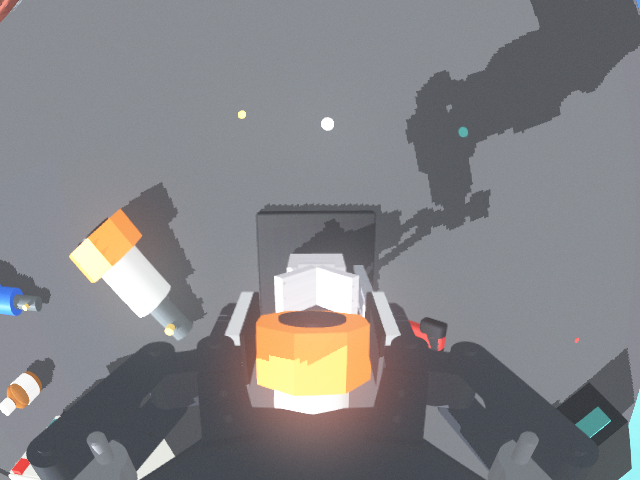

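View pics/c10.png

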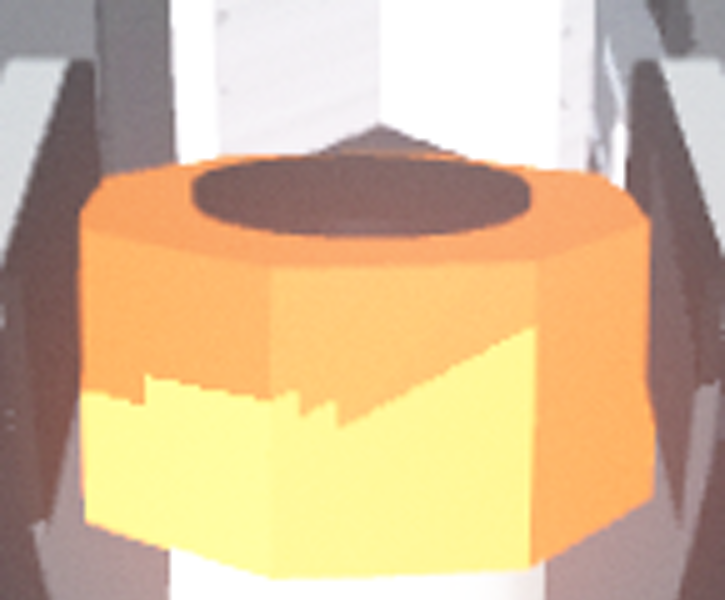

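```bash
python3 - <<'E'
from h import *
from scipy.optimize import least_squares
from scipy.spatial.transform import Rotation as Ro
import pickle
s=pickle.load(open('pics/w27.pkl','rb'))
a,b=.023,.0095
# cart frame: x nose (tool y), "left"=tool -x?  use tool coords: X=tool x, Y=tool y(nose), Z=tool z(down)
L=np.array([(-b,-.012,-a),(b,-.012,-a),(a,-.012,-b),(-a,-.012,-b),(-a,-.012,b),(a,-.012,b),(-b,.012,-a),(b,.012,-a),(-a,.012,-b),(a,.012,-b)])
uv=np.array([c((240,280),5,p) for p in [(270,265),(535,258),(648,225),(80,230),(103,182),(605,178),(275,578),(528,565),(88,520),(652,495)]])
C=np.linalg.inv(HE)
def pr(p):
    X=Ro.from_euler('yzx',p[3:6]).apply(L)+p[:3]  # roll(y),yaw(z),pitch(x)
    v=X@C[:3,:3].T+C[:3,3]; th=np.arctan2(np.hypot(v[:,0],v[:,1]),v[:,2]); ph=np.arctan2(v[:,1],v[:,0])
    return np.c_[WK[0,2]+WK[0,0]*th*np.cos(ph),WK[1,2]+WK[0,0]*th*np.sin(ph)]
f=lambda p:(pr(p)-uv).ravel()
r1=least_squares(f,[0,0,-.011,0,0,0],loss='soft_l1'); print((r1.x[:3]*1e3).round(1),r1.x[3:].round(3)); print(f(r1.x).reshape(-1,2).round(1).tolist())
R=s['eef_rot']; cen=R@r1.x[:3]+s['tool_pos']; ax=R@Ro.from_euler('yzx',r1.x[3:]).apply([0,1,0])
print('head centre',cen.round(4),'axis',ax.round(3),'yaw',np.arctan2(ax[1],ax[0]).round(3))
# base corners seen: front edge left (257,212) right (376,211), z=.012
for p in [(257,212),(376,211)]: print(wz_w(s,p,.012).round(4))
E
```

```text
[-1.1 13.3 -4.2] [-0.121  0.006 -0.336]
[[0.1, 0.2], [-0.3, 0.3], [2.7, -1.5], [1.0, -0.2], [-2.5, 0.8], [-0.3, 0.1], [-0.6, -0.1], [-0.3, 0.2], [0.6, -0.5], [0.0, 0.2]]
head centre [0.4286 0.3101 0.1775] axis [ 0.937 -0.218  0.273] yaw -0.228
[0.3899 0.2717 0.012 ]
[0.4109 0.3684 0.012 ]
```

```bash
python3 -c "
import cv2
t=cv2.imread('pics/w27.png')[195:320,235:395]; cv2.imwrite('pics/c11.png',cv2.resize(t,None,fx=4.8,fy=4.8,interpolation=cv2.INTER_CUBIC)[:600])"
```

```text
(no output)
```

View pics/c11.png

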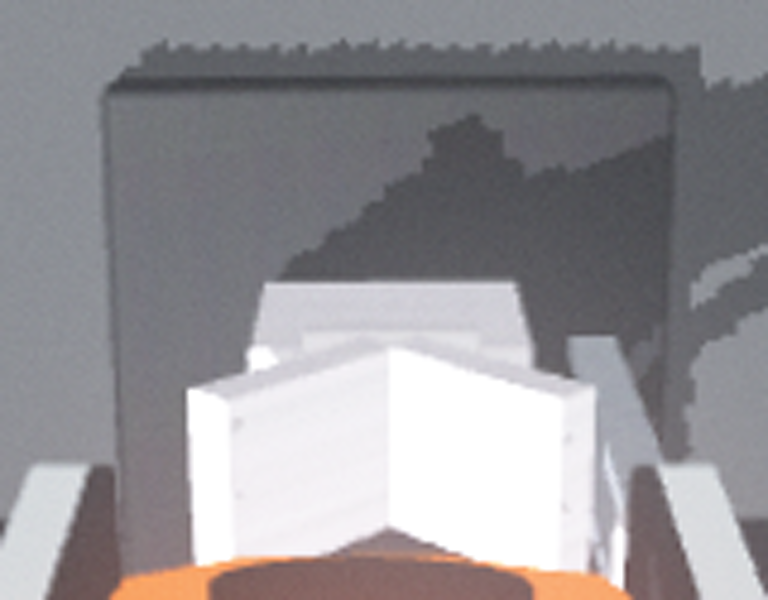

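```bash
python3 - <<'E'
from h import *
from scipy.spatial.transform import Rotation as Ro
import pickle
s=pickle.load(open('pics/w26.pkl','rb'))
for pitch in (-.336,-.2,-.07,0):
    Q=Ro.from_euler('yzx',[-.12,.006,pitch])
    X=np.array([Q.apply([0,x,0])+[-.001,.0133,-.0042-(0 if pitch==-.336 else 0)] for x in (-.012,0,.052,.084)])@s['eef_rot'].T+s['tool_pos']
    print(pitch,proj('scene',X).round(0).tolist())
im=cv2.imread('pics/sc26.png')[180:250,250:350]; cv2.imwrite('pics/c12.png',cv2.resize(im,None,fx=7,fy=7,interpolation=cv2.INTER_CUBIC))
E
```

```text
-0.336 [[284.0, 211.0], [287.0, 214.0], [301.0, 223.0], [310.0, 229.0]]
-0.2 [[284.0, 211.0], [287.0, 214.0], [301.0, 226.0], [311.0, 234.0]]
-0.07 [[284.0, 210.0], [287.0, 214.0], [301.0, 228.0], [311.0, 237.0]]
0 [[284.0, 210.0], [287.0, 214.0], [301.0, 229.0], [311.0, 239.0]]
```

View pics/c12.png

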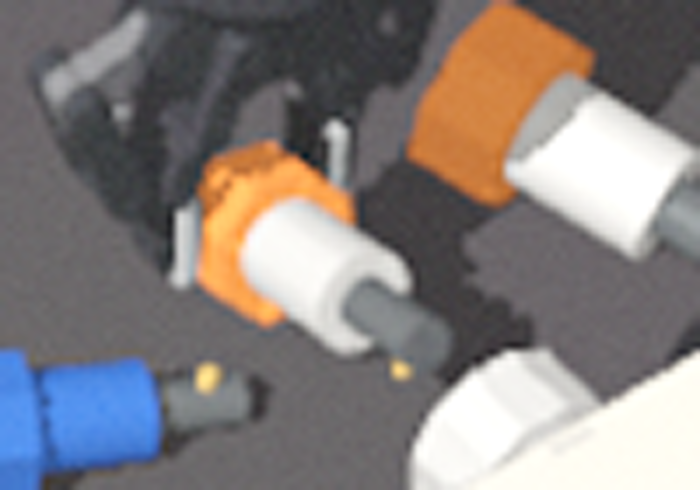

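```bash
python3 - <<'E'
from h import *
import pickle
s=pickle.load(open('pics/w27.pkl','rb'))
q=lambda p,z: wz_w(s,c((235,195),4.8,p),z).round(4)
F,B=q((388,345),.0494),q((388,527),.0494); print('valley',F,B,'len',np.linalg.norm(F-B),'yaw',np.arctan2(*(B-F)[[1,0]]),'mid',(F+B)/2)
l,r_=q((232,400),.072),q((562,400),.072); print('edges',l,r_,'w',np.linalg.norm(l-r_),'mid',(l+r_)/2,'yaw',np.arctan2(*(r_-l)[[1,0]])-np.pi/2)
u=np.array([np.cos(-.215),np.sin(-.215),0]); v=np.array([-u[1],u[0],0])
print('seat from valley',(F+B)/2,' from edges',(l+r_)/2+.015*u)
cs=q((105,88),.012),q((670,85),.012); print(cs, (cs[0]+cs[1])/2+.05*u, 'yaw',np.arctan2(*(cs[1]-cs[0])[[1,0]])-np.pi/2)
E
```

```text
valley [0.4347 0.311  0.0494] [0.465  0.3042 0.0494] len 0.031053663229963748 yaw -0.22076464661305156 mid [0.44985 0.3076  0.0494 ]
edges [0.4306 0.2887 0.072 ] [0.4412 0.3352 0.072 ] w 0.04769287158475571 mid [0.4359  0.31195 0.072  ] yaw -0.22412715866967337
seat from valley [0.44985 0.3076  0.0494 ]  from edges [0.45055465 0.30874979 0.072     ]
(array([0.3905, 0.271 , 0.012 ]), array([0.4116, 0.3666, 0.012 ])) [0.44989882 0.30813263 0.012     ] yaw -0.21722866324477397
```

jog_arm([
  [[-0.7,0.3,-1.0,0,0],[-0.6,0.3,-2.5,0,0],[0,0,-2.5,0,0],[0,0,-2.0,0,0],[0,0,-1.0,0,0],[0,0,0,0,0]],
])

```text
time: 38.17
tool_pos: [0.4002, 0.3133, 0.0789]
eef_rot: [[0.229, 0.971, -0.062], [0.973, -0.229, 0.008], [-0.006, -0.062, -0.998]]
force: [-0.8, 0.2, -1.9]
grip_width: 0.0451
```

```bash
python3 look.py w28; python3 -c "
from h import *
_,im=snap('scene','sc28'); _,t=snap('top','t28')
a=im[120:220,350:450,::-1]; b=t[230:330,90:190,::-1]
cv2.imwrite('pics/c13.png',cv2.resize(np.hstack([a,b]),None,fx=4,fy=4,interpolation=cv2.INTER_CUBIC))"
```

```text
38.17 [0.4002 0.3133 0.0789] yaw -0.2307999999999999 [-0.062  0.008 -0.998] [-0.8  0.2 -1.9] 0.0451
```

View pics/c13.png

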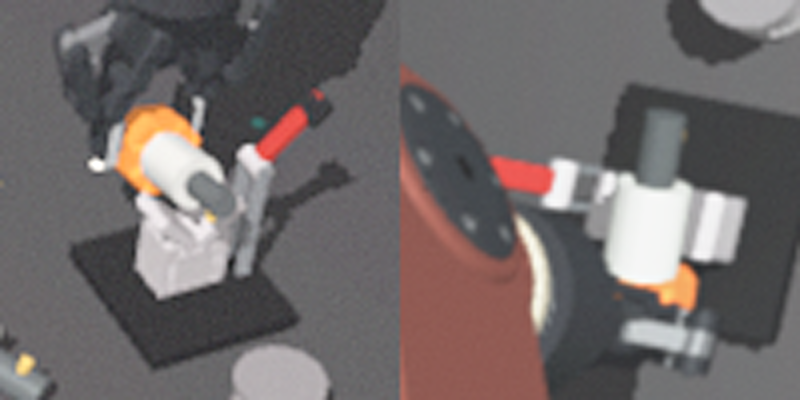

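View pics/w28.png

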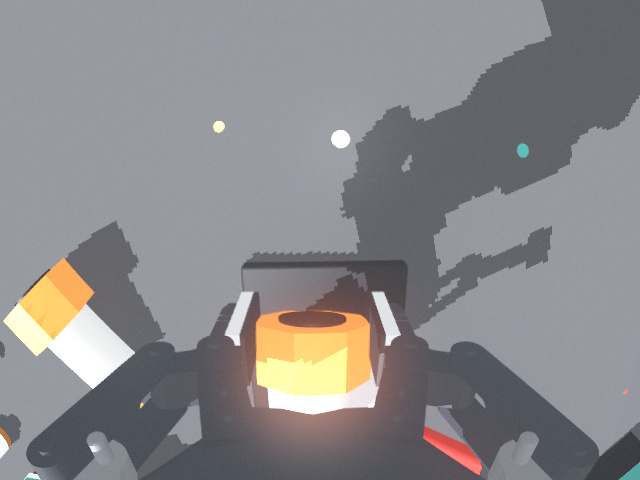

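```bash
python3 - <<'E'
from h import *
import pickle
s=pickle.load(open('pics/w28.pkl','rb'))
a,b=wz_w(s,(243,263),.012),wz_w(s,(406,262),.012); u=np.array([np.cos(-.22),np.sin(-.22),0]); print(a,b,(a+b)/2+.05*u, np.linalg.norm(a-b))
v=np.array([-u[1],u[0],0])
S=np.array([.450,.308,.072])
X=[S+.024*v-.015*u,S-.024*v-.015*u,S+.024*v+.015*u,S-.024*v+.015*u,S+.05*u-.05*v-[0,0,.06]]
P2=(proj('top',np.array(X))-[90,230])*4+[400,0]; print(P2.round(0))
R=s['eef_rot']; cen=np.array([.4132,.3092,.0824]); ax=np.array([.935,-.226,.273])
for r0 in (.012,.052,.084): print(r0,(proj('top',(cen+ax*r0)[None])-[90,230])*4+[400,0],(proj('scene',(cen+ax*r0)[None])-[350,120])*4)
E
```

```text
[0.38865426 0.27239288 0.012     ] [0.41027929 0.36680919 0.012     ] [0.44826165 0.30868956 0.012     ] 0.09686114121099743
[[592. 234.]
 [694. 255.]
 [608. 169.]
 [710. 190.]
 [819. 138.]]
0.012 [[641.40917702 267.8748638 ]] [[158.24009993 157.22251429]]
0.052 [[655.61681188 181.69984633]] [[191.52297459 182.28203602]]
0.084 [[667.11544375 111.95602107]] [[219.46526349 203.32049508]]
```

jog_arm([
  [[0.1,0.7,0,0,0],[0,0,-0.4,0,0],[0,0,-0.4,0,0],[0,0,-0.3,0,0]],
])

```text
time: 38.83
tool_pos: [0.4047, 0.3233, 0.0715]
eef_rot: [[0.228, 0.972, -0.053], [0.974, -0.228, 0.013], [0.001, -0.055, -0.998]]
force: [0.9, 0.4, -2.1]
grip_width: 0.0451
```

```bash
python3 -c "
from h import *
_,im=snap('scene','sc29'); s,t=snap('top','t29'); print(s['tool_pos'],s['force'])
a=im[120:220,350:450,::-1]; b=t[230:330,90:190,::-1]
cv2.imwrite('pics/c14.png',cv2.resize(np.hstack([a,b]),None,fx=4,fy=4,interpolation=cv2.INTER_CUBIC))"
```

```text
[0.40434746 0.32312564 0.07102692] [-0.95181535 -0.6476878  -2.31473547]
```

View pics/c14.png

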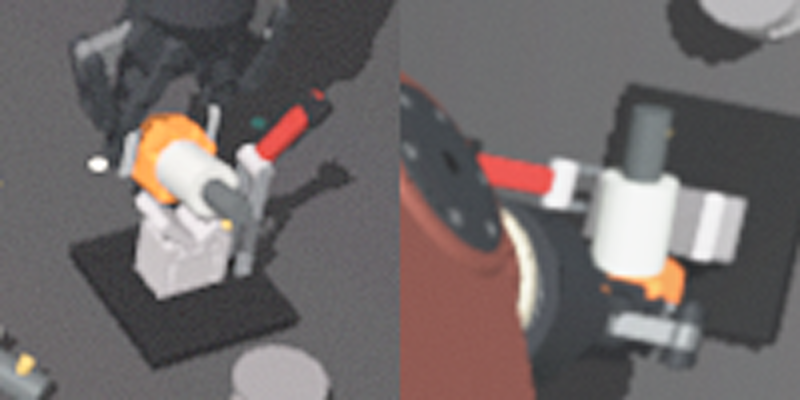

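jog_arm([
  [[-0.2,-0.35,0,0,0],[0,0,-0.3,0,0],[0,0,-0.3,0,0],[0,0,-0.2,0,0]],
])

```text
time: 39.42
tool_pos: [0.4023, 0.3193, 0.063]
eef_rot: [[0.229, 0.972, -0.054], [0.974, -0.228, 0.013], [0.0, -0.056, -0.998]]
force: [0.1, 0.2, 0.8]
grip_width: 0.0451
```

```bash
python3 -c "
from h import *
_,im=snap('scene','sc30'); s,t=snap('top','t30'); print(s['tool_pos'],s['force'])
a=im[120:220,350:450,::-1]; b=t[230:330,90:190,::-1]
cv2.imwrite('pics/c15.png',cv2.resize(np.hstack([a,b]),None,fx=4,fy=4,interpolation=cv2.INTER_CUBIC))"
```

```text
[0.4023193  0.31946379 0.06293223] [-1.27742264  0.61047592  0.06258385]
```

View pics/c15.png

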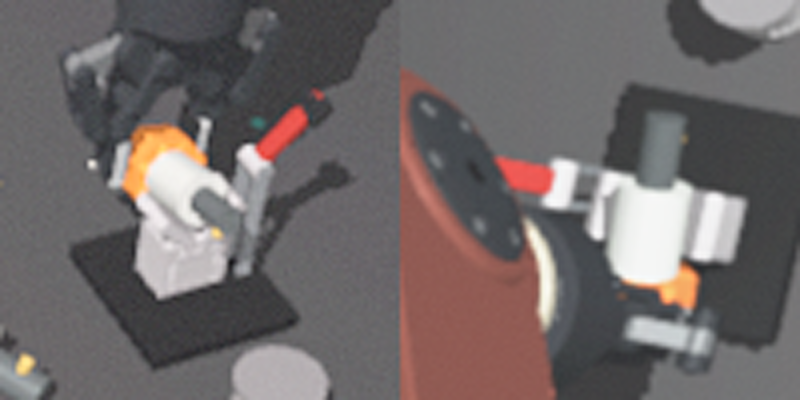

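jog_arm([
  [[-0.2,0.05,0,0,0],[0,0,0,0,0.5],[0,0,0,0,0.54],[0,0,0,0,0.56],[0,0,0,0,0.58],[0,0,0,0,0.62]],
])

```text
time: 40.28
tool_pos: [0.4011, 0.3204, 0.0638]
eef_rot: [[0.228, 0.972, -0.052], [0.974, -0.228, 0.014], [0.001, -0.054, -0.999]]
force: [0.0, -0.9, 0.9]
grip_width: 0.0528
```

```bash
python3 look.py w31; python3 -c "
from h import *
_,im=snap('scene','sc31'); s,t=snap('top','t31'); print(s['tool_pos'],s['force'])
a=im[120:220,350:450,::-1]; b=t[230:330,90:190,::-1]
cv2.imwrite('pics/c16.png',cv2.resize(np.hstack([a,b]),None,fx=4,fy=4,interpolation=cv2.INTER_CUBIC))"
```

```text
40.27 [0.4011 0.3204 0.0638] yaw -0.2307999999999999 [-0.052  0.014 -0.999] [ 0.  -0.9  0.9] 0.0528
[0.40102297 0.320337   0.06372746] [ 0.68823455  0.03582534 -0.36961579]
```

View pics/c16.png

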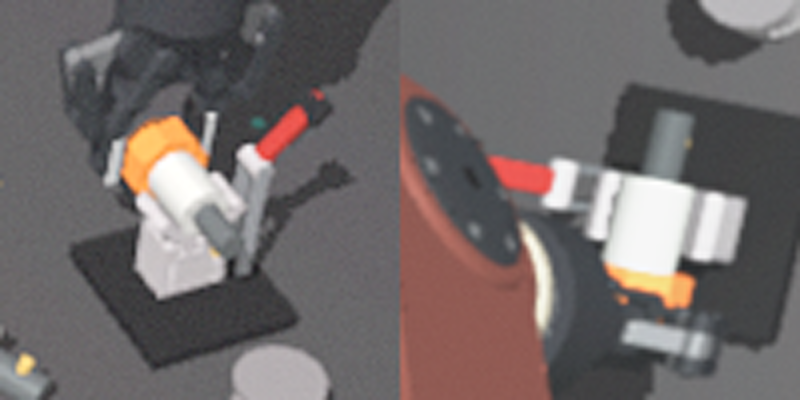

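View pics/w31.png

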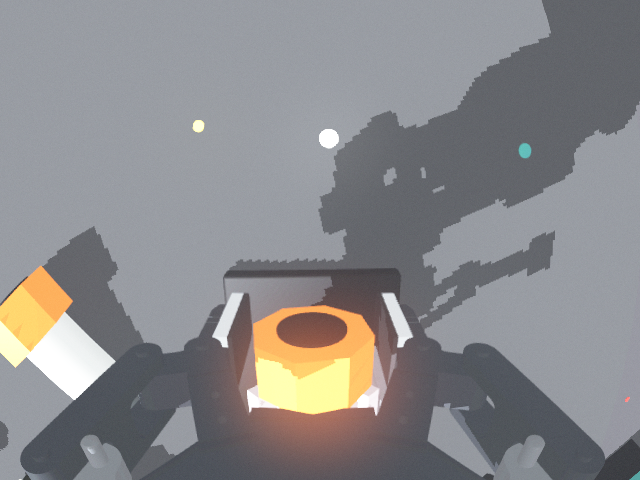

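jog_arm([
  [[0,0,0,0,1],[0,0,0.3,0,1],[0,0,2.5,0,1],[0,0,3.5,0,1],[0,0,3.5,0,1],[1.5,2.0,2.0,0,0],[2.0,3.0,0,0,0],[2.0,2.5,0,0,0],[1.5,1.0,0,0,0],[0,0,0,0,0]],
])

```text
time: 41.68
tool_pos: [0.4718, 0.4072, 0.1876]
eef_rot: [[0.229, 0.972, -0.052], [0.974, -0.228, 0.014], [0.002, -0.054, -0.999]]
force: [1.0, 0.3, 0.5]
grip_width: 0.0003
```

```bash
python3 look.py w32; python3 -c "
from h import *
_,im=snap('scene','sc32')
a=im[100:220,340:480,::-1]
cv2.imwrite('pics/c17.png',cv2.resize(a,None,fx=5,fy=5,interpolation=cv2.INTER_CUBIC))"
```

```text
41.67 [0.4718 0.4072 0.1876] yaw -0.2307999999999999 [-0.052  0.014 -0.999] [1.  0.3 0.5] 0.0003
```

View pics/c17.png

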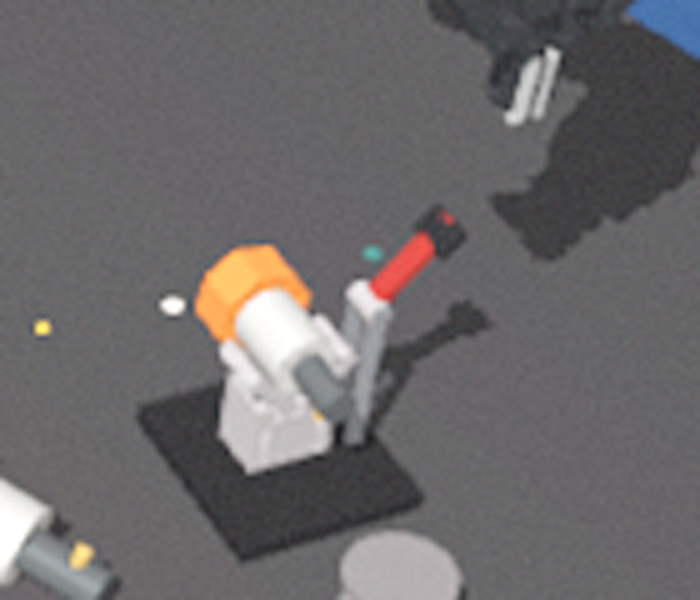

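View pics/w32.png

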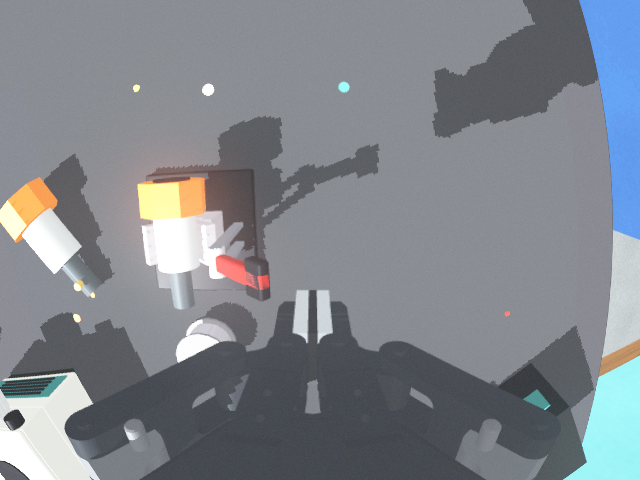

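```bash
python3 - <<'E'
from h import *
import pickle
s=pickle.load(open('pics/w32.pkl','rb'))
S=np.array([.450,.307]); u=np.array([.976,-.218]); v=np.array([.218,.976])
for p,z in [((258,279),.128),((258,279),.12),((220,262),.092)]:
    w=wz_w(s,p,z); d=w[:2]-S; print(w.round(4),(d@u*1e3).round(1),(d@v*1e3).round(1))
E
```

```text
[0.4702 0.3746 0.128 ] 5.0 70.4
[0.4728 0.3727 0.12  ] 8.0 69.1
[0.4645 0.3438 0.092 ] 6.2 39.1
```

jog_arm([
  [[0.4,-0.1,-2.5,0,0],[0.3,-0.1,-2.5,0,0],[0,0,-1.2,0,0],[0,0,0,0,0],[-0.3,-1.4,0,0,0],[-0.35,-1.6,0,0,0],[-0.35,-1.6,0,0,0],[-0.35,-1.6,0,0,0]],
])

```text
time: 42.78
tool_pos: [0.4672, 0.3528, 0.1402]
eef_rot: [[0.231, 0.972, -0.034], [0.972, -0.229, 0.047], [0.038, -0.044, -0.998]]
force: [-0.2, 0.6, -1.4]
grip_width: 0.0001
```

```bash
python3 - <<'E'
from h import *
s,im=snap('scene','sc33'); print(s['tool_pos'],s['force'])
S=np.array([.450,.307]); u=np.array([.976,-.218]); v=np.array([.218,.976]); d=s['tool_pos'][:2]-S; print(d@u,d@v)
a=im[100:220,340:480,::-1]
cv2.imwrite('pics/c18.png',cv2.resize(a,None,fx=5,fy=5,interpolation=cv2.INTER_CUBIC))
E
```

```text
[0.46724542 0.35282198 0.14019607] [-0.24398193  0.58521981 -1.38367829]
0.006842338217678434 0.048481753822688954
```

View pics/c18.png

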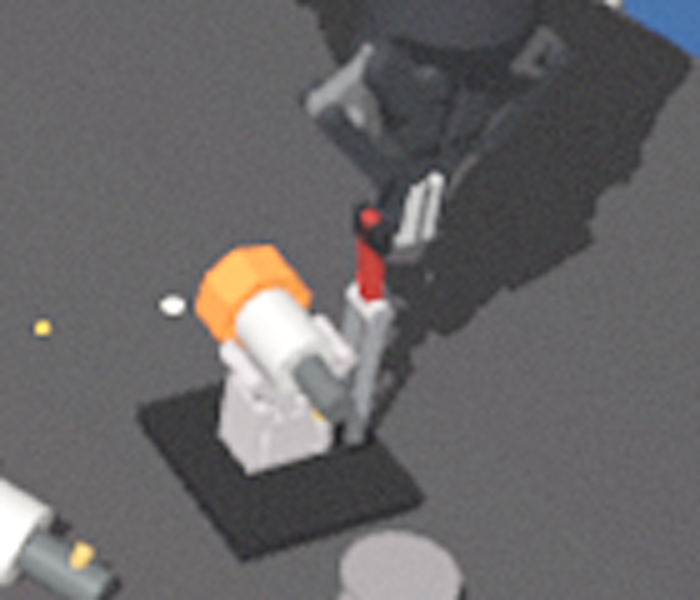

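jog_arm([
  [[-0.35,-1.5,-0.3,0,0],[-0.35,-1.5,-0.5,0,0],[-0.35,-1.4,-0.7,0,0],[-0.1,-0.5,-0.8,0,0]],
])

```text
time: 43.32
tool_pos: [0.4534, 0.2963, 0.1137]
eef_rot: [[0.233, 0.972, -0.038], [0.972, -0.232, 0.042], [0.032, -0.047, -0.998]]
force: [-0.0, 0.6, 0.6]
grip_width: -0.0003
```

```bash
python3 - <<'E'
from h import *
s,im=snap('scene','sc34'); print(s['tool_pos'],s['force'])
S=np.array([.450,.307]); u=np.array([.976,-.218]); v=np.array([.218,.976]); d=s['tool_pos'][:2]-S; print(d@u,d@v)
a=im[100:220,340:480,::-1]
cv2.imwrite('pics/c19.png',cv2.resize(a,None,fx=5,fy=5,interpolation=cv2.INTER_CUBIC))
E
```

```text
[0.4533675  0.29627649 0.11366052] [-0.02174029  0.63759319  0.58972172]
0.005624408459692897 -0.009732031452643172
```

View pics/c19.png

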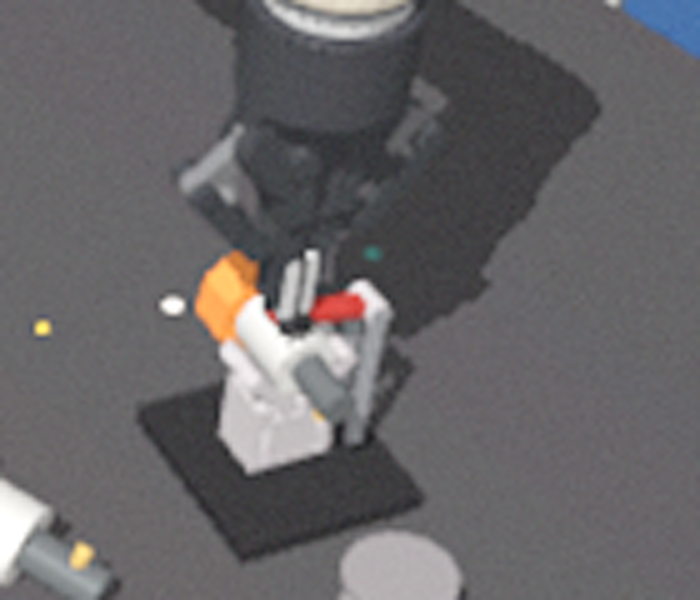

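jog_arm([
  [[0,0,-0.5,0,0],[0,0,-0.4,0,0],[0,0,-0.3,0,0],[0,0,-0.3,0,0]],
])

```text
time: 43.88
tool_pos: [0.4526, 0.295, 0.1034]
eef_rot: [[0.23, 0.972, -0.046], [0.973, -0.229, 0.036], [0.024, -0.053, -0.998]]
force: [-7.2, -5.2, 20.3]
grip_width: -0.0001
```

jog_arm([
  [[0,0,0.5,0,0],[0,0,2.5,0,0],[-1.0,-1.0,4.0,0,0],[-4.0,-4.0,3.0,0,0],[-4.0,-5.0,0,0,0],[-2.0,-4.0,0,0,0],[0,0,0,0,0]],
])

```text
time: 44.75
tool_pos: [0.3421, 0.1553, 0.2056]
eef_rot: [[0.225, 0.974, -0.042], [0.974, -0.223, 0.035], [0.025, -0.049, -0.999]]
force: [0.1, 0.6, 0.6]
grip_width: 0.0004
```

```bash
python3 look.py w35; python3 - <<'E'
from h import *
s,im=snap('scene','sc35'); s,t=snap('top','t35'); print(s['time'],s['tool_pos'],s['force'])
a=im[120:220,350:450,::-1]; b=t[230:330,90:190,::-1]
cv2.imwrite('pics/c20.png',cv2.resize(np.hstack([a,b]),None,fx=4,fy=4,interpolation=cv2.INTER_CUBIC))
E
```

```text
44.75 [0.3421 0.1553 0.2056] yaw -0.2267999999999999 [-0.042  0.035 -0.999] [0.1 0.6 0.6] 0.0004
44.85 [0.34348604 0.1567827  0.20607312] [-1.36671912 -0.1815715   0.48385365]
```

View pics/c20.png

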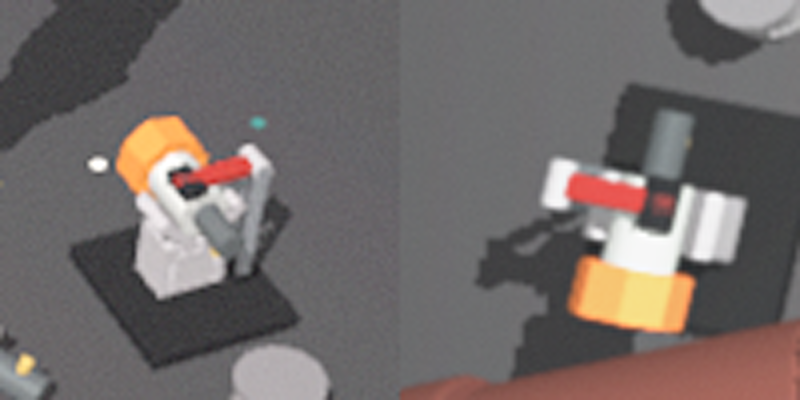

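View pics/w35.png

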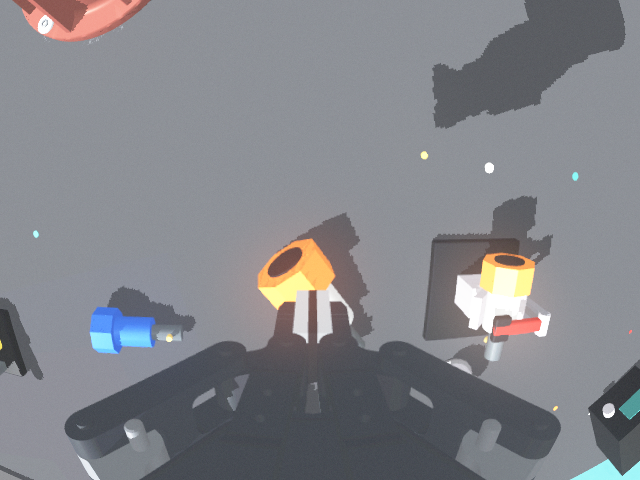

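View pics/t35.png

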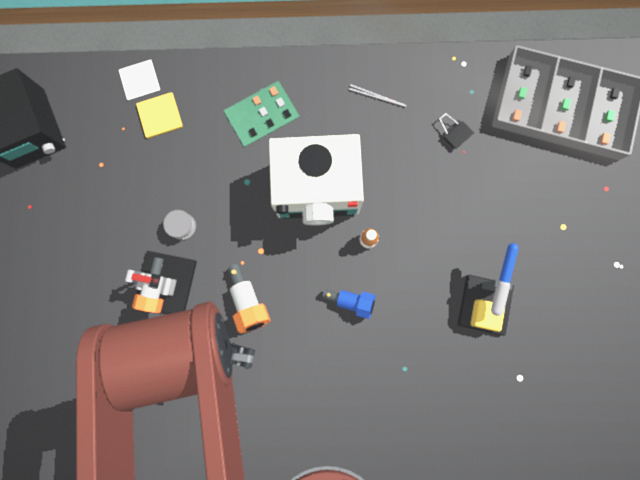

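```bash
python3 - <<'E'
from h import *
S=np.array([.450,.307,.072]); u=np.array([.976,-.218,0]); v=np.array([.218,.976,0]); z=np.array([0,0,1])
X={'headfront':S-.046*u,'headback':S-.022*u,'nosetip':S+.05*u,'pivot':S+.006*u+.036*v+.02*z,'padtop':S+.006*u-.010*v+.024*z,'end':S+.006*u-.018*v+.024*z,'pad.2':S+.006*u+(.036-.046*np.cos(.2))*v+(.024+.046*np.sin(.2))*z}
for k,x in X.items(): print(k,((proj('scene',x[None])-[350,120])*4)[0].round(),((proj('top',x[None])-[90,230])*4+[400,0])[0].round())
E
```

```text
headfront [148. 152.] [628. 312.]
headback [167. 175.] [641. 260.]
nosetip [227. 250.] [680. 105.]
pivot [248. 163.] [562. 180.]
padtop [180. 177.] [659. 200.]
end [168. 180.] [676. 204.]
pad.2 [184. 164.] [650. 198.]
```

```bash
python3 -c "
from h import *
print(r.hand_in())"
```

```text
the job is handed in; nothing more can be done
None
```

The job was handed in at about 45 s. The cartridge is out of the port, lying in the cradle with the strap down on its barrel. No verdict was reported.

**How it went**
- **Unscrewing:** I started the turn by pressing on the head with a finger, then used several grips that swung the head round. Pull tests held at roughly 0.43 and 0.5 turn. After more turning a third pull slid it out freely.
- **Drawing out:** Partway out I pushed sideways with about 50 N, which skewed the cartridge in the port. I let go while it was still held in the tube and straightened the gripper against the port tube. Then I gripped again and drew it clear.
- **Laying it down:** It hung about 16° nose-up in the grip. I lowered it until the barrel touched the front of the V, then opened slowly. It tipped level into the V.
- **Strap:** I swung it over with the closed fingers and pressed it down to about 20 N. Then I moved the arm clear.

**Last checks**
- In the final top and scene pictures, the head's back edge is within about 2 mm of where it should be. The barrel is in line with the V to about 2°, and the strap pad is where it belongs when level.
- The flux bottle and solder spool look to be standing where they started.
- The highest force I read was about 50 N, while turning the head and during that sideways push. The limits are 120 N at the wrist and 40 N for the arm or gripper body. As far as I could see only the fingers were pressing, and forces were read only at the end of each move.
- **Disagreements:** The cameras differed by a few millimetres. The scene and top views put heights about 5 mm low, and the top view put the seat up to 3 mm to one side of the wrist view.

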